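# Build up the coolers on two circuit boards

### The arm

A 7-joint arm with a two-finger parallel gripper is mounted at the origin on the work surface. World frame = base frame: x ahead of the robot, y to its left, z up, the work surface at z = 0. Lengths are in m, angles in rad, forces in N, time in s.
With the tool pointing down it reaches from about 0.4 to 0.9 m from the base axis. Payload 5.6 kg.
Tool frame: the origin (TCP) lies midway between the tips of the shut fingers; the grasp point (between the pads) lies 19 mm behind it (ctrl.tcp_to_grasp is the distance from the TCP to the grasp point, in m); z points along the fingers, y is the line along which they close (so a half turn about z gives the same grasp; the last joint's range is limited). The gripper opens to 92 mm and grips with 3 to 60 N. Pads are 20 mm wide; open, the fingers measure 128 mm over their backs; the gripper's body (75 mm by 189 mm) begins 69 mm behind the grasp point.
Start: joints at [-1.301, 0.468, -0.012, 1.603, 0.006, 1.071, -0.056], TCP at [0.2, 0.618, 0.215] pointing down, gripper open.
Joint ranges: [-2.53, 2.53], [-0.31, 2.02], [-1.57, 1.55], [0.28, 2.44], [-1.29, 4.43], [0.15, 1.84], [-2.92, 2.92]. Speed limits (rad/s): [2.57, 2.57, 3.14, 3.14, 3.14, 3.14, 3.14].

### API

Orientations are given as a 3x3 rotation matrix whose columns are the frame's x, y, z axes.
In Python, from plant import ctrl gives the robot as it stands. The module is installed in compiled form; this text tells all that it offers.
- The arm moves only by the shell command python3 -m crank 'ROWS' [FORCE]. ROWS is a JSON object of lists of equal length, an entry for each row: "grip": the opening, from -1 (shut) to 1 (fully open); "translation": the shift along the tool's x, y, z in units of 0.75 m (1.0 is 0.75 m), a list of three; "angular": the turn, a rotation vector about the tool's x, y, z in units of 180 degrees (1.0 is 180 degrees), a list of three. In form: {"grip": [grip, ...], "translation": [[tx, ty, tz], ...], "angular": [[wx, wy, wz], ...]}. A call has 1 to 10 rows; each row is the pose to reach, as a shift and turn from the pose commanded when the call began, along the tool's axes at that moment, turning the shorter way round; what a row does not reach only later rows make up. A row lasts 1/12 s, in which the tool goes at most 41.7 mm and 7.16 degrees, less where a joint would pass 70% of its speed; a pose out of reach is approached as far as the arm can. A call with a number of a shift or a turn outside -1 to 1 is refused whole. A call with a gripper value outside its range is refused whole. The fingers move at their own pace and stop on an object; FORCE is the grip in N (left out, the last holds). Time passes only in rows, so rows that repeat a pose let the fingers close. It gives the time, the measured TCP pose, the force, the opening and the grip force at its end, in the units of the state.
- ctrl.observe(): the state, without advancing time (a new reading comes with each control period).
- ctrl.read_camera(name): name is "side" or "top" or "wrist"; returns (picture, depth): 384x512x3 uint8, red, green, blue; 384x512 float32, m along the optical axis (not along the pixel's ray), 0 where there is no reading.
- ctrl.calibration(name): a dict with "vertical_fov" (degrees; the focal length in pixels is half the picture's height over the tangent of half this angle, whatever the lens; pixels are square), "cx", "cy" (the principal point, pixels), "cam_to_world" (4x4, takes a point from camera to world coordinates); the wrist camera has in their place "hand_eye" (4x4, takes a point from camera to tool coordinates, whose origin is the TCP and whose axes are the flange's). Camera axes: x right, y down, z forward; pixel columns grow to the right and rows downward; lengths in m; the calibration is good to about 2 mm. A picture is of the moment at which its call begins: read the wrist's pose just before it. calibration takes no time and is no camera call.
- ctrl.close_job(): hands the job in; it is judged then, once.
Trained networks look in the newest picture that a camera, given by its name, has taken for a name from the list of things; names that differ only in an ending like _2 or _b are one class to them, and where a whole thing is asked for, a point or a joint stands for the part that bears it (a point fixed in the world has none). Each returns a list of dicts, best first, with "confidence" (0 to 1); they miss things now and then, are a little off and sometimes report something else, mostly with a low value. They report only what shows in the picture. A call takes as long as a camera call.
- ctrl.spot_in(camera, query): "rect" ([left, top, right, bottom] in pixels, round what is visible of it).
- ctrl.cut_out(camera, query): "pixels" (384x512 bool, what is visible of it) and "rect" ([left, top, right, bottom] in pixels, round what is visible of it).
- ctrl.spot_point(camera, query): "location" ([column, row] in pixels: a listed point, or the origin of a listed thing).
The state is a dict: "time": time; "q": joint angles; "joint_vel": joint speeds; "joint_torque": joint torques, N m; "ee_pos": TCP position; "tcp_rot": TCP orientation; "force": force on the tool from outside, world axes, zero at the start; "wrist_torque": the same for the moment, N m; "gripper_width": finger opening in m; "grasp_force": force on a finger pad.
Only numpy, scipy, OpenCV 4.12 (cv2) and the standard library are available. Lean on these libraries where they do the work, as an engineer would, in place of code of your own. Each camera call takes 0.05 s, during which the arm holds its last target. There are 200 camera calls.

### The job

Build the coolers on the two clamped circuit boards, one piece at a time. First, on the large board's chip, stack the large copper plate, then the large finned heat sink (fins up), then the fan on top; after that, on the small board's chip, stack the small copper plate and then the small heat sink (fins up). Centre every piece over its chip, square with its board, and set it down gently without dropping it or pressing hard; leave the spool, the jar and the screwdriver where they are.

Things in the scene. Friction and masses are not known exactly. Their poses are not given: they have to be found in the camera images.
- large_plate: A plain copper heat-spreader plate, 40 x 40 mm, 8 mm thick, lying flat, loose; the larger of the two copper plates. Origin: centre of its underside; x and y along its sides. About 115 g.
- large_heatsink: A bare aluminium heat sink, 56 x 56 mm, 26 mm high: 6 mm base with 8 upright fins, standing fins up, loose. The fins run along its x; the two outermost fins are flush with the sides, and it can be gripped across either pair of sides. Origin: centre of its underside. About 110 g. The larger of the two heat sinks.
- fan: A flat black square cooling fan, 50 x 50 mm, 15 mm thick, with a round opening 40 mm wide and a grey rotor in it, lying flat, loose; no cable. Same from both faces. Origin: centre of its underside; x and y along its sides. About 40 g.
- small_plate: A plain copper heat-spreader plate, 28 x 28 mm, 8 mm thick, lying flat, loose; the smaller of the two copper plates. Origin: centre of its underside; x and y along its sides. About 56 g.
- small_heatsink: A bare aluminium heat sink, 36 x 36 mm, 18 mm high: 5 mm base with 6 upright fins, standing fins up, loose. The fins run along its x; the two outermost fins are flush with the sides, and it can be gripped across either pair of sides. Origin: centre of its underside. About 34 g. The smaller of the two heat sinks.
- large_board: Green circuit board in an aluminium carrier fixed to the bench, 120 mm (its x) by 100 mm (its y). Exactly in its middle: a square black chip with bright lid, 42 x 42 mm, sides along x and y. Origin: centre of the carrier's underside; z up. Above the origin: chip's flat top 20 mm, board 15 mm, clamp bars 17 mm, small parts in the corners up to 24 mm.
- small_board: Green circuit board in an aluminium carrier fixed to the bench, 84 mm (its x) by 70 mm (its y). Exactly in its middle: a square black chip with bright lid, 30 x 30 mm, sides along x and y. Origin: centre of the carrier's underside; z up. Above the origin: chip's flat top 20 mm, board 15 mm, clamp bars 17 mm, small parts in the corners up to 21 mm.
- solder_spool: Bystander: a grey spool standing on its flange, 50 mm across, 35 mm high, loose. Origin: centre of its underside.
- flux_jar: Bystander: a small amber glass jar with a white cap, 44 mm across, 50 mm high, loose. Origin: centre of its underside.
- screwdriver: Bystander: a screwdriver with a red handle, 160 mm long, lying on the bench along its x, loose. Origin: at its middle, underside.

How it is judged:
By the outcome, as a careful person would: the job done as asked, in the order asked, and still so for the second after the job is handed in, with the robot touching nothing.
It also fails if it takes over 120 s, if anything falls off the work surface, if the arm or the gripper's body presses on something with over 40 N, if the wrist force passes 120 N, or if a joint passes its speed limit or range.

## Working session

There is one attempt and no reset: what is moved stays moved. The work goes in short steps, Python scripts to look and compute and a shell command to move; the robot and the scene stay as the last step left them, time stands still between calls to the robot, and variables do not carry over. Pictures are saved under pics/ and viewed, at most 14 in all, crops included, and the job is handed in when it is done.

```bash
mkdir -p pics; python3 - <<'E'
from plant import ctrl
import cv2, numpy as np
s=ctrl.observe(); print({k:np.round(v,3).tolist() for k,v in s.items()}, ctrl.tcp_to_grasp)
for c in ['top','side','wrist']:
    p,d=ctrl.read_camera(c); cv2.imwrite(f'pics/{c}0.png',p[:,:,::-1]); k=ctrl.calibration(c); print(c,{a:np.round(v,4).tolist() for a,v in k.items()})
E
```

```text
{'time': 0.0, 'q': [-1.301, 0.468, -0.012, 1.604, 0.006, 1.071, -0.056], 'joint_vel': [-0.0, 0.0, 0.002, 0.0, -0.002, 0.002, 0.0], 'joint_torque': [-0.001, -52.058, -0.013, -24.375, -0.057, 0.017, 0.0], 'ee_pos': [0.2, 0.618, 0.214], 'tcp_rot': [[-0.951, 0.308, -0.0], [0.308, 0.951, -0.002], [-0.0, -0.002, -1.0]], 'force': [-0.411, 0.423, 0.844], 'wrist_torque': [-0.008, -0.01, -0.035], 'grasp_force': 0.0, 'gripper_width': 0.092} 0.0187
top {'vertical_fov': 55.0774, 'cx': 260.0201, 'cy': 190.4634, 'cam_to_world': [[0.0029, -0.9846, 0.1745, 0.4048], [-1.0, -0.0016, 0.0076, -0.0159], [-0.0072, -0.1745, -0.9846, 0.9064], [0.0, 0.0, 0.0, 1.0]]}
side {'vertical_fov': 56.4957, 'cx': 251.9324, 'cy': 197.6789, 'cam_to_world': [[0.9977, -0.0235, 0.0638, 0.4967], [-0.0648, -0.6132, 0.7873, -0.7034], [0.0206, -0.7896, -0.6133, 0.5593], [0.0, 0.0, 0.0, 1.0]]}
wrist {'vertical_fov': 60.1977, 'cx': 252.8567, 'cy': 195.9214, 'hand_eye': [[0.0001, -0.9637, -0.267, 0.0762], [1.0, -0.0001, 0.0007, 0.0003], [-0.0007, -0.267, 0.9637, -0.1705], [0.0, 0.0, 0.0, 1.0]]}
```

View pics/top0.png

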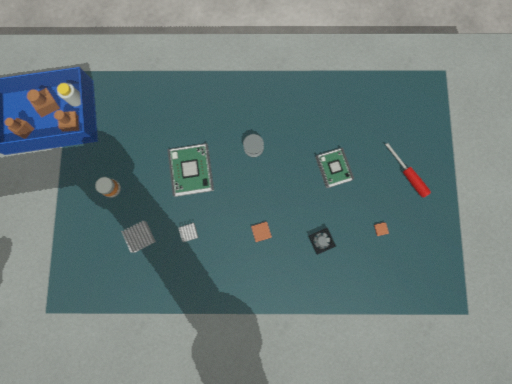

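View pics/side0.png

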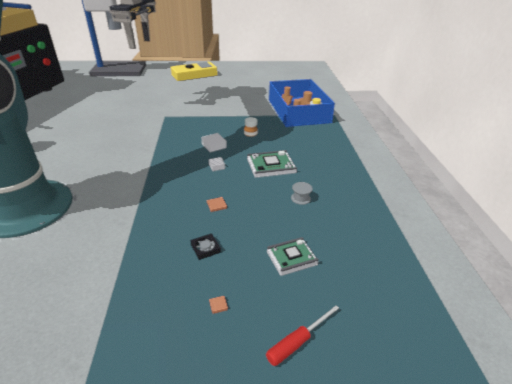

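The top view shows the large board at (190,169), small board (335,167), large plate (262,232), small plate (382,229), fan (321,240), large sink (138,236) and small sink (188,232). The bystanders are the spool (253,145), jar (108,187) and screwdriver (408,170). The side view agrees.

```bash
cat > h.py <<'E'
from plant import ctrl
import cv2, numpy as np
from scipy.spatial.transform import Rotation as R
def cam(name):
    k=ctrl.calibration(name); f=192/np.tan(np.radians(k['vertical_fov']/2))
    K=np.array([[f,0,k['cx']],[0,f,k['cy']],[0,0,1]])
    if name!='wrist': return K,k['cam_to_world']
    s=ctrl.observe(); T=np.eye(4); T[:3,:3]=s['tcp_rot']; T[:3,3]=s['ee_pos']
    return K,T@k['hand_eye']
def ray(K,T,uv,z):  # pixels -> world on plane z
    uv=np.atleast_2d(uv).astype(float); d=(np.c_[uv,np.ones(len(uv))]@np.linalg.inv(K).T)@T[:3,:3].T
    return T[:3,3]+d*((z-T[2,3])/d[:,2])[:,None]
def cloud(K,T,m,d):
    v,u=np.nonzero(m&(d>0)); p=np.c_[u,v,np.ones(len(u))]@np.linalg.inv(K).T*d[v,u][:,None]
    return p@T[:3,:3].T+T[:3,3]
def yaw90(a): return (a+45)%90-45
def toolyaw(): r=ctrl.observe()['tcp_rot']; return np.degrees(np.arctan2(r[1,1],r[0,1]))  # direction of tool y
def go(x,y,z,yaw=None):
    """print shift & turn for TCP target, yaw (deg) of tool y direction mod 180"""
    s=ctrl.observe(); r=np.array(s['tcp_rot']); t=r.T@(np.array([x,y,z])-s['ee_pos'])/0.75
    w=np.zeros(3)
    if yaw is not None:
        c0=toolyaw(); dy=(yaw-c0+90)%180-90; a=np.radians(c0+dy)
        Y=np.array([np.cos(a),np.sin(a),0]); Z=np.array([0,0,-1.]); X=np.cross(Y,Z)
        w=R.from_matrix(r.T@np.c_[X,Y,Z]).as_rotvec()/np.pi
        print('turn deg',round(dy,1),'q7',round(s['q'][6],2))
    print('move',np.round(t,4).tolist(),np.round(w,4).tolist())
E
python3 - <<'E'
from h import *
n=['large_plate','large_heatsink','fan','small_plate','small_heatsink','large_board','small_board','solder_spool','flux_jar','screwdriver']
for c in ['top','side']:
    p,d=ctrl.read_camera(c); K,T=cam(c); print(c)
    for q in n:
        for o in ctrl.cut_out(c,q)[:1]:
            P=cloud(K,T,o['pixels'],d); z=np.percentile(P[:,2],[5,50,95])
            top=P[P[:,2]>z[2]-.006]; (cx,cy),wh,a=cv2.minAreaRect(P[:,:2].astype(np.float32))
            print(q,round(o['confidence'],2),[int(i) for i in o['rect']],'c',round(cx,3),round(cy,3),'wh',np.round(wh,3),'yaw',round(yaw90(a),1),'z',np.round(z,3))
E
```

```text
top
large_plate 0.59 [254, 225, 271, 241] c 0.464 -0.013 wh [0.041 0.039] yaw 16.5 z [0.004 0.007 0.009]
large_heatsink 0.88 [123, 222, 153, 253] c 0.452 0.284 wh [0.061 0.056] yaw 27.1 z [0.005 0.019 0.026]
fan 0.56 [308, 230, 338, 251] c 0.441 -0.161 wh [0.053 0.054] yaw 24.4 z [-0.001  0.012  0.016]
small_heatsink 0.67 [181, 220, 195, 243] c 0.462 0.164 wh [0.038 0.035] yaw 16.7 z [0.002 0.009 0.019]
large_board 0.93 [170, 142, 214, 197] c 0.618 0.167 wh [0.127 0.108] yaw 8.8 z [0.005 0.014 0.021]
small_board 0.75 [316, 149, 349, 189] c 0.623 -0.195 wh [0.083 0.071] yaw 17.8 z [0.01  0.014 0.02 ]
solder_spool 0.9 [241, 134, 265, 156] c 0.679 0.004 wh [0.047 0.057] yaw 41.2 z [0.    0.033 0.036]
flux_jar 0.85 [97, 175, 123, 197] c 0.57 0.36 wh [0.041 0.045] yaw -14.4 z [0.009 0.047 0.051]
screwdriver 0.63 [386, 143, 429, 196] c 0.62 -0.375 wh [0.157 0.033] yaw 35.7 z [0.    0.019 0.025]
side
large_plate 0.69 [208, 196, 227, 211] c 0.463 -0.013 wh [0.039 0.042] yaw 14.9 z [0.003 0.008 0.009]
large_heatsink 0.77 [198, 132, 223, 150] c 0.451 0.308 wh [0.078 0.107] yaw 25.7 z [0.001 0.022 0.026]
fan 0.62 [192, 236, 223, 258] c 0.439 -0.151 wh [0.05  0.068] yaw 23.5 z [0.003 0.013 0.015]
small_plate 0.53 [207, 297, 229, 311] c 0.471 -0.301 wh [0.031 0.037] yaw 11.2 z [0.    0.007 0.009]
large_board 0.57 [245, 148, 295, 175] c 0.618 0.164 wh [0.12  0.106] yaw 9.0 z [0.004 0.015 0.021]
small_board 0.83 [267, 238, 316, 273] c 0.621 -0.188 wh [0.083 0.087] yaw 17.5 z [0.006 0.015 0.02 ]
solder_spool 0.89 [290, 182, 310, 204] c 0.684 0.031 wh [0.097 0.051] yaw -15.8 z [0.001 0.027 0.036]
flux_jar 0.77 [245, 115, 258, 134] c 0.574 0.412 wh [0.153 0.045] yaw -6.7 z [0.004 0.029 0.05 ]
screwdriver 0.73 [265, 306, 340, 365] c 0.616 -0.369 wh [0.16  0.033] yaw 35.2 z [0.012 0.022 0.026]
```

```bash
python3 - <<'E'
from h import *
go(.618,.166,.19,99); go(.618,.166,.19,9)
E
```

```text
turn deg 26.9 q7 -0.06
move [-0.7159, -0.4025, 0.0328] [0.0, 0.0, -0.1496]
turn deg -63.1 q7 -0.06
move [-0.7159, -0.4025, 0.0328] [0.0, 0.0, 0.3504]
```

```bash
python3 -m crank '{"grip":[1,1,1,1,1,1,1,1,1,1],"translation":[[-0.716,-0.4025,0.033],[-0.716,-0.4025,0.033],[-0.716,-0.4025,0.033],[-0.716,-0.4025,0.033],[-0.716,-0.4025,0.033],[-0.716,-0.4025,0.033],[-0.716,-0.4025,0.033],[-0.716,-0.4025,0.033],[-0.716,-0.4025,0.033],[-0.716,-0.4025,0.033]],"angular":[[0,0,-0.15],[0,0,-0.15],[0,0,-0.15],[0,0,-0.15],[0,0,-0.15],[0,0,-0.15],[0,0,-0.15],[0,0,-0.15],[0,0,-0.15],[0,0,-0.15]]}' 20; python3 - <<'E'
from h import *
go(.618,.166,.19,99); print(ctrl.observe()['q'])
E
```

```text
time: 2.08
ee_pos: [0.4838, 0.311, 0.1982]
tcp_rot: [[-0.987, -0.158, 0.001], [-0.158, 0.987, 0.0], [-0.001, 0.0, -1.0]]
force: [0.4, 1.0, -0.0]
gripper_width: 0.0921
grasp_force: 0.0
turn deg -0.1 q7 1.11
move [-0.1462, -0.2191, 0.0109] [0.0001, 0.0002, 0.0004]
[-0.64989088  0.35831026  0.02547357  1.80942546 -0.01085487  0.97324992
  1.10926567]
```

```bash
python3 -m crank '{"grip":[1,1,1,1,1,1,1],"translation":[[-0.1462,-0.219,0.011],[-0.1462,-0.219,0.011],[-0.1462,-0.219,0.011],[-0.1462,-0.219,0.011],[-0.1462,-0.219,0.011],[-0.1462,-0.219,0.011],[-0.1462,-0.219,0.011]],"angular":[[0,0,0],[0,0,0],[0,0,0],[0,0,0],[0,0,0],[0,0,0],[0,0,0]]}'; python3 - <<'E'
from h import *
p,d=ctrl.read_camera('wrist'); cv2.imwrite('pics/w1.png',p[:,:,::-1]); np.savez('w1.npz',p=p,d=d)
K,T=cam('wrist')
for q in ['large_board']:
    for o in ctrl.cut_out('wrist',q)[:2]:
        P=cloud(K,T,o['pixels'],d); r=cv2.minAreaRect(P[:,:2].astype(np.float32)); print(q,o['confidence'],o['rect'],r,np.percentile(P[:,2],[2,50,98]))
print(ctrl.observe()['ee_pos'])
E
```

```text
time: 2.67
ee_pos: [0.6177, 0.1653, 0.1892]
tcp_rot: [[-0.988, -0.153, -0.0], [-0.153, 0.988, -0.001], [0.0, -0.001, -1.0]]
force: [0.3, 0.3, -0.9]
gripper_width: 0.0918
grasp_force: 0.0
large_board 0.82 [202.7, 117.4, 303.1, 230.0] ((0.616126537322998, 0.1689230501651764), (0.12488047033548355, 0.10543395578861237), 10.228103637695312) [0.01151107 0.01576165 0.02327309]
[0.61597019 0.16907855 0.18945347]
```

View pics/w1.png

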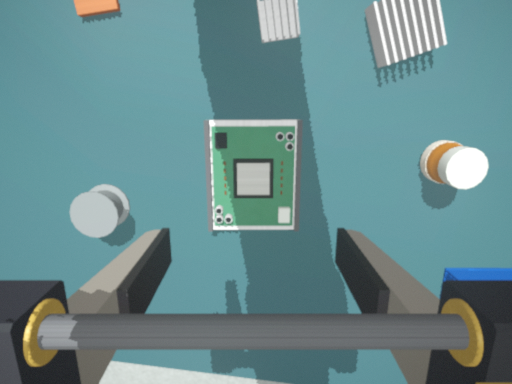

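The wrist view shows the large board centred at (253,178), with its black-rimmed chip at u 233–274, v 158–199. The spool is at (97,210), the jar at (455,163), and the gripper fingers are at the bottom.

```bash
cat >> h.py <<'E'
def ortho(p,K,T,c,z,half=.06,s=4000):
    """rectified picture of the plane z round c: pixel (i,j) -> world c+(i/s-half, j/s-half)"""
    H=K@np.linalg.inv(T)[:3]@np.array([[1/s,0,c[0]-half],[0,1/s,c[1]-half],[0,0,z],[0,0,1]])
    n=int(2*half*s); return cv2.warpPerspective(p,H,(n,n),flags=cv2.INTER_CUBIC|cv2.WARP_INVERSE_MAP)
def rects(m,c,lo,hi,half=.06,s=4000):
    m=cv2.morphologyEx(m.astype(np.uint8),cv2.MORPH_OPEN,np.ones((9,9)))
    out=[]
    for k in cv2.findContours(m,cv2.RETR_EXTERNAL,cv2.CHAIN_APPROX_NONE)[0]:
        (x,y),wh,a=cv2.minAreaRect(k)
        if lo<min(wh)/s and max(wh)/s<hi: out.append((round(c[0]-half+x/s,4),round(c[1]-half+y/s,4),np.round(np.array(wh)/s,4).tolist(),round(yaw90(a),1)))
    return out
def chip(c,lo=.02,hi=.05,save=None,z=.02,name='wrist'):
    s=ctrl.observe(); K,T=cam(name); p,d=ctrl.read_camera(name); o=ortho(p,K,T,c,z)
    if save: cv2.imwrite(save,o[:,:,::-1])
    g=o.astype(int); green=(g[:,:,1]-np.maximum(g[:,:,0],g[:,:,2])>25)
    dark=g.max(2)<60
    return rects(cv2.morphologyEx(dark.astype(np.uint8),cv2.MORPH_CLOSE,np.ones((5,5))),c,lo,hi)
E
python3 -m crank '{"grip":[1,1,1,1,1],"translation":[[0,0,0.09],[0,0,0.09],[0,0,0.09],[0,0,0.09],[0,0,0.09]],"angular":[[0,0,0],[0,0,0],[0,0,0],[0,0,0],[0,0,0]]}'; python3 - <<'E'
from h import *
print(chip((.616,.169),save='pics/c1.png')); go(.616,.169,.12,9.4-90)
E
```

```text
time: 3.18
ee_pos: [0.6173, 0.1693, 0.1238]
tcp_rot: [[-0.987, -0.16, 0.002], [-0.16, 0.987, 0.001], [-0.002, 0.001, -1.0]]
force: [-0.2, 0.2, -0.2]
gripper_width: 0.0919
grasp_force: 0.0
[]
turn deg 0.3 q7 1.46
move [0.0024, 0.0002, 0.0058] [0.0003, 0.0011, -0.0014]
```

View pics/c1.png

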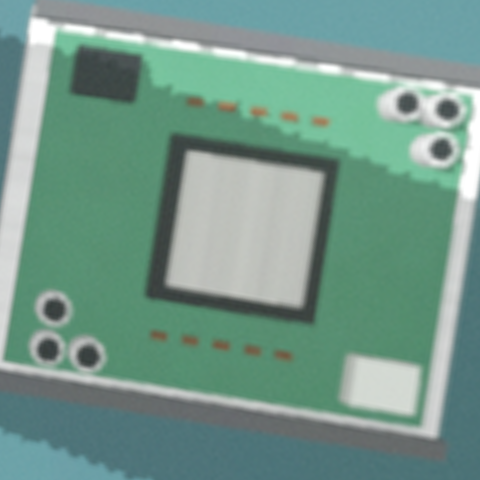

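The rectified view shows the chip's dark square with corners near (172,134), (338,159), (315,323) and (147,298). I'll turn the wrist about half a turn and measure again, to cancel the hand-eye error.

```bash
for i in 1; do :; done; python3 -m crank '{"grip":[1,1,1,1,1,1,1,1,1,1],"translation":[[0,0,0],[0,0,0],[0,0,0],[0,0,0],[0,0,0],[0,0,0],[0,0,0],[0,0,0],[0,0,0],[0,0,0]],"angular":[[0,0,0.4],[0,0,0.4],[0,0,0.4],[0,0,0.4],[0,0,0.4],[0,0,0.4],[0,0,0.4],[0,0,0.4],[0,0,0.4],[0,0,0.4]]}'; python3 -m crank '{"grip":[1,1,1,1,1,1,1,1,1,1],"translation":[[0,0,0],[0,0,0],[0,0,0],[0,0,0],[0,0,0],[0,0,0],[0,0,0],[0,0,0],[0,0,0],[0,0,0]],"angular":[[0,0,0.4],[0,0,0.4],[0,0,0.4],[0,0,0.4],[0,0,0.4],[0,0,0.4],[0,0,0.4],[0,0,0.4],[0,0,0.4],[0,0,0.4]]}'
python3 -m crank '{"grip":[1,1,1,1,1,1,1,1],"translation":[[0,0,0],[0,0,0],[0,0,0],[0,0,0],[0,0,0],[0,0,0],[0,0,0],[0,0,0]],"angular":[[0,0,0.2],[0,0,0.2],[0,0,0.2],[0,0,0.2],[0,0,0.2],[0,0,0.2],[0,0,0.2],[0,0,0.2]]}'
sed -i 's/<60/<100/' h.py; python3 - <<'E'
from h import *
print(toolyaw(),ctrl.observe()['q'][6]); print(chip((.616,.169),save='pics/c2.png'))
g=cv2.imread('pics/c1.png').max(2)<100; print(rects(cv2.morphologyEx(g.astype(np.uint8),cv2.MORPH_CLOSE,np.ones((5,5))),(.616,.169),.02,.05))
E
```

```text
time: 4.07
ee_pos: [0.6179, 0.1688, 0.1246]
tcp_rot: [[-0.456, 0.89, 0.003], [0.89, 0.456, 0.002], [0.0, 0.004, -1.0]]
force: [-0.5, -0.6, 0.6]
gripper_width: 0.0921
grasp_force: 0.0
time: 4.9
ee_pos: [0.6178, 0.1691, 0.1244]
tcp_rot: [[0.7, 0.714, 0.003], [0.714, -0.7, 0.003], [0.004, 0.0, -1.0]]
force: [1.2, 0.3, -0.0]
gripper_width: 0.092
grasp_force: 0.0
time: 5.57
ee_pos: [0.6171, 0.1685, 0.1231]
tcp_rot: [[0.985, 0.175, 0.001], [0.175, -0.985, 0.001], [0.001, -0.001, -1.0]]
force: [-0.5, -0.1, 0.6]
gripper_width: 0.0919
grasp_force: 0.0
-79.9436292512969 -1.2213450345738606
[]
[(0.6165, 0.1662, [0.0426, 0.0416], 9.2)]
```

View pics/c2.png

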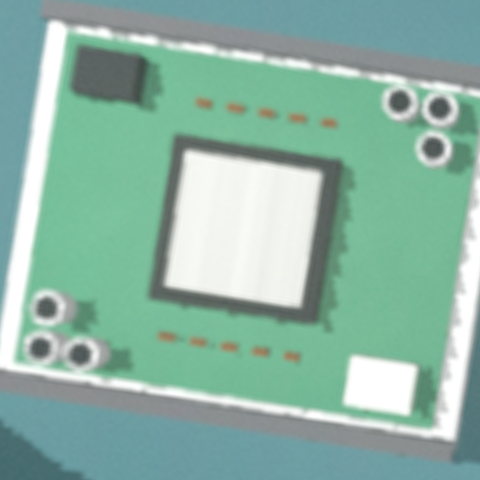

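The second view puts the chip's corners at (176,136), (342,161), (318,322) and (150,297), 0.9 mm from the first view. Averaging gives a chip at (0.6172, 0.1662) with yaw about 9°, and a hand-eye bias of only about 0.4 mm. Next is the large plate.

```bash
python3 - <<'E'
from h import *
go(.464,-.013,.125,-74)
E
```

```text
turn deg 6.0 q7 -1.22
move [-0.243, 0.2026, -0.0033] [-0.0003, -0.0004, -0.0333]
```

```bash
cat >> h.py <<'E'
def piece(name,c,z,lo,hi,thr,save=None):
    """thr: function of ortho rgb int image -> mask; also height from depth in the network's mask"""
    s=ctrl.observe(); K,T=cam('wrist'); p,d=ctrl.read_camera('wrist'); o=ctrl.cut_out('wrist',name)[:1]
    if o:
        P=cloud(K,T,o[0]['pixels'],d); r=cv2.minAreaRect(P[:,:2].astype(np.float32))
        print('net',round(o[0]['confidence'],2),np.round(o[0]['rect']),np.round(r[0],4),np.round(r[1],4),round(yaw90(r[2]),1),'z',np.round(np.percentile(P[:,2],[5,50,95]),4))
    im=ortho(p,K,T,c,z)
    if save: cv2.imwrite(save,im[:,:,::-1])
    return rects(thr(im.astype(int)),c,lo,hi)
orange=lambda g:(g[:,:,0]-g[:,:,2]>50)
E
python3 -m crank '{"grip":[1,1,1,1,1,1,1,1,1,1],"translation":[[-0.243,0.2026,-0.003],[-0.243,0.2026,-0.003],[-0.243,0.2026,-0.003],[-0.243,0.2026,-0.003],[-0.243,0.2026,-0.003],[-0.243,0.2026,-0.003],[-0.243,0.2026,-0.003],[-0.243,0.2026,-0.003],[-0.243,0.2026,-0.003],[-0.243,0.2026,-0.003]],"angular":[[0,0,-0.033],[0,0,-0.033],[0,0,-0.033],[0,0,-0.033],[0,0,-0.033],[0,0,-0.033],[0,0,-0.033],[0,0,-0.033],[0,0,-0.033],[0,0,-0.033]]}'; python3 - <<'E'
from h import *
for i in range(2): print(piece('large_plate',(.464,-.013),.008,.02,.06,orange,'pics/p1.png'))
go(.464,-.013,.05,-74)
E
```

```text
time: 6.45
ee_pos: [0.4644, -0.012, 0.1246]
tcp_rot: [[0.962, 0.275, 0.001], [0.275, -0.962, 0.0], [0.001, 0.0, -1.0]]
force: [0.1, -0.4, 0.0]
gripper_width: 0.092
grasp_force: 0.0
net 0.7 [229. 170. 278. 216.] [ 0.4617 -0.0109] [0.0422 0.0425] 16.6 z [0.006  0.0082 0.0094]
[(0.4627, -0.0111, [0.0408, 0.0401], 17.2)]
net 0.63 [232. 170. 277. 215.] [ 0.4614 -0.0111] [0.0428 0.0397] 16.9 z [0.007  0.0083 0.0094]
[(0.4627, -0.011, [0.0408, 0.0399], 17.0)]
turn deg 0.1 q7 -0.88
move [0.0003, 0.0007, 0.099] [0.0002, 0.0001, -0.0007]
```

```bash
python3 - <<'E'
from h import *
for i in range(4):
    go(.4623,-.011,.03,-73); ctrl.read_camera('side')
E
```

```text
turn deg 1.1 q7 -0.88
move [-0.0011, -0.0025, 0.1256] [0.0002, 0.0001, -0.0063]
turn deg 1.1 q7 -0.88
move [-0.0009, -0.0026, 0.1256] [0.0002, 0.0001, -0.0064]
turn deg 1.2 q7 -0.88
move [-0.0006, -0.0027, 0.1256] [0.0001, 0.0001, -0.0065]
turn deg 1.2 q7 -0.88
move [-0.0005, -0.0028, 0.1257] [0.0001, 0.0001, -0.0066]
```

```bash
python3 -m crank '{"grip":[0.5,0.5,0.5,0.5,0.5,0.5],"translation":[[-0.0005,-0.0028,0.1257],[-0.0005,-0.0028,0.1257],[-0.0005,-0.0028,0.1257],[-0.0005,-0.0028,0.1257],[-0.0005,-0.0028,0.1257],[-0.0005,-0.0028,0.1257]],"angular":[[0,0,-0.0066],[0,0,-0.0066],[0,0,-0.0066],[0,0,-0.0066],[0,0,-0.0066],[0,0,-0.0066]]}';  python3 - <<'E'
from h import *
for i in range(4):
    go(.4623,-.011,.003,-73); ctrl.read_camera('side')
print(ctrl.observe()['gripper_width'])
E
```

```text
time: 7.35
ee_pos: [0.4632, -0.0116, 0.0311]
tcp_rot: [[0.957, 0.291, 0.002], [0.291, -0.957, -0.0], [0.002, 0.001, -1.0]]
force: [0.8, 0.6, -0.6]
gripper_width: 0.0688
grasp_force: 0.0
turn deg 0.1 q7 -0.68
move [-0.001, -0.0011, 0.0374] [0.0002, -0.0006, -0.0004]
turn deg 0.0 q7 -0.68
move [-0.0014, -0.0008, 0.0378] [0.0002, -0.0008, -0.0003]
turn deg 0.0 q7 -0.68
move [-0.0015, -0.0006, 0.0378] [0.0001, -0.0009, -0.0002]
turn deg 0.0 q7 -0.68
move [-0.0014, -0.0004, 0.0377] [0.0, -0.0009, -0.0001]
0.06874336947988664
```

```bash
python3 -m crank '{"grip":[0.5,0.5,0.5,0.5,0,0,-0.1,-0.3,-0.5,-0.5],"translation":[[-0.001,-0.0004,0.02],[-0.001,-0.0004,0.0375],[-0.001,-0.0004,0.0375],[-0.001,-0.0004,0.0375],[-0.001,-0.0004,0.0375],[-0.001,-0.0004,0.0375],[-0.001,-0.0004,0.0375],[-0.001,-0.0004,0.0375],[-0.001,-0.0004,0.0375],[-0.001,-0.0004,0.0375]],"angular":[[0,0,0],[0,0,0],[0,0,0],[0,0,0],[0,0,0],[0,0,0],[0,0,0],[0,0,0],[0,0,0],[0,0,0]]}' 20;  python3 - <<'E'
from h import *
for i in range(3):
    ctrl.read_camera('side'); s=ctrl.observe(); print(s['ee_pos'],s['gripper_width'],s['grasp_force'],s['force'])
E
```

```text
time: 8.38
ee_pos: [0.4617, -0.0111, 0.0023]
tcp_rot: [[0.957, 0.292, 0.001], [0.292, -0.957, 0.0], [0.001, 0.0, -1.0]]
force: [-1.1, 0.1, 4.7]
gripper_width: 0.0394
grasp_force: 20.0
[ 0.46173818 -0.01112213  0.00229748] 0.03945761096598586 20.000805258750916 [-0.43733549  0.01761792  5.16120869]
[ 0.4617844  -0.01114794  0.00230663] 0.03912356678102289 20.00094562768936 [-1.16099437 -0.30261376  5.69992208]
[ 0.46176482 -0.01111693  0.0023188 ] 0.03955088085999084 20.0009885430336 [-0.03382957  0.17297315  5.69303017]
```

```bash
python3 -m crank '{"grip":[-0.5,-0.5,-0.5,-0.5,-0.5],"translation":[[0,0,-0.02],[0,0,-0.06],[0,0,-0.12],[0,0,-0.12],[0,0,-0.12]],"angular":[[0,0,0],[0,0,0],[0,0,0],[0,0,0],[0,0,0]]}';  python3 - <<'E'
from h import *
ctrl.read_camera('side');s=ctrl.observe(); print(s['ee_pos'],s['gripper_width'],s['grasp_force'],s['force'])
go(.6166,.1662,.08,-81)
E
```

```text
time: 8.95
ee_pos: [0.4627, -0.0105, 0.0935]
tcp_rot: [[0.956, 0.293, 0.004], [0.293, -0.956, 0.001], [0.004, -0.0, -1.0]]
force: [0.3, 0.9, -2.1]
gripper_width: 0.0398
grasp_force: 20.0
[ 0.46147579 -0.01033933  0.09214447] 0.03944413971898239 19.999849498271942 [-0.10435283 -0.21671652 -1.05658708]
turn deg -8.0 q7 -0.8
move [0.2667, -0.1645, 0.0167] [-0.0003, -0.0004, 0.0446]
```

```bash
python3 -m crank '{"grip":[-0.5,-0.5,-0.5,-0.5,-0.5,-0.5,-0.5,-0.5,-0.5,-0.5],"translation":[[0.0667,-0.041,0],[0.1333,-0.082,0],[0.2,-0.123,0.005],[0.2667,-0.1645,0.0167],[0.2667,-0.1645,0.0167],[0.2667,-0.1645,0.0167],[0.2667,-0.1645,0.0167],[0.2667,-0.1645,0.0167],[0.2667,-0.1645,0.0167],[0.2667,-0.1645,0.0167]],"angular":[[0,0,0.0446],[0,0,0.0446],[0,0,0.0446],[0,0,0.0446],[0,0,0.0446],[0,0,0.0446],[0,0,0.0446],[0,0,0.0446],[0,0,0.0446],[0,0,0.0446]]}';  python3 - <<'E'
from h import *
for i in range(4):
    go(.6166,.1662,.026,-81); ctrl.read_camera('side')
p,d=ctrl.read_camera('wrist'); cv2.imwrite('pics/w2.png',p[:,:,::-1])
E
```

```text
time: 9.83
ee_pos: [0.6155, 0.1632, 0.0784]
tcp_rot: [[0.988, 0.153, -0.002], [0.153, -0.988, -0.001], [-0.002, 0.001, -1.0]]
force: [-0.4, -0.8, -0.8]
gripper_width: 0.0395
grasp_force: 20.0
turn deg 0.2 q7 -1.19
move [0.0022, -0.0037, 0.0699] [0.0002, 0.0007, -0.0012]
turn deg 0.2 q7 -1.19
move [0.0017, -0.0034, 0.0706] [0.0, 0.0005, -0.0012]
turn deg 0.2 q7 -1.19
move [0.0013, -0.003, 0.071] [-0.0, 0.0003, -0.0011]
turn deg 0.2 q7 -1.19
move [0.0009, -0.0026, 0.0713] [-0.0001, 0.0001, -0.001]
```

View pics/w2.png

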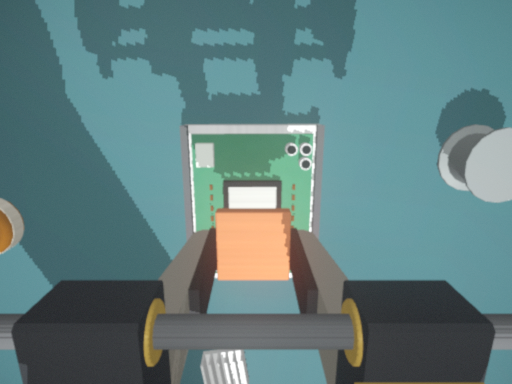

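The plate is held square. Its centre is at u≈253 and the chip's is at u≈252, so they line up sideways. Descending.

```bash
python3 -m crank '{"grip":[-0.5,-0.5,-0.5,-0.5,-0.5,-0.5,-0.5,-0.5],"translation":[[0.0005,-0.002,0.03],[0.0005,-0.002,0.055],[0.0005,-0.002,0.071],[0.0005,-0.002,0.071],[0.0005,-0.002,0.071],[0.0005,-0.002,0.071],[0.0005,-0.002,0.071],[0.0005,-0.002,0.071]],"angular":[[0,0,-0.001],[0,0,-0.001],[0,0,-0.001],[0,0,-0.001],[0,0,-0.001],[0,0,-0.001],[0,0,-0.001],[0,0,-0.001]]}';  python3 - <<'E'
from h import *
for i in range(3):
    go(.6166,.1662,.0225,-81); ctrl.read_camera('side')
s=ctrl.observe(); print(s['ee_pos'],s['force'])
E
```

```text
time: 10.75
ee_pos: [0.6176, 0.1669, 0.0272]
tcp_rot: [[0.987, 0.158, 0.002], [0.158, -0.987, 0.001], [0.002, -0.0, -1.0]]
force: [0.3, -0.8, -0.3]
gripper_width: 0.0397
grasp_force: 20.0
turn deg -0.1 q7 -1.15
move [-0.0014, 0.0008, 0.0063] [-0.0001, -0.0005, 0.0006]
turn deg -0.1 q7 -1.15
move [-0.0012, 0.0008, 0.0061] [-0.0001, -0.0005, 0.0006]
turn deg -0.1 q7 -1.15
move [-0.001, 0.0009, 0.0059] [-0.0001, -0.0004, 0.0007]
[0.61711807 0.16698151 0.02673564] [-0.11347885  0.45713067 -2.1070103 ]
```

```bash
python3 -m crank '{"grip":[-0.5,-0.5,-0.5,-0.5,-0.5,-0.5],"translation":[[-0.0007,0.0008,0.0015],[-0.0007,0.0008,0.003],[-0.0007,0.0008,0.0045],[-0.0007,0.0008,0.0054],[-0.0007,0.0008,0.0054],[-0.0007,0.0008,0.0054]],"angular":[[0,0,0],[0,0,0],[0,0,0],[0,0,0],[0,0,0],[0,0,0]]}';  python3 - <<'E'
from h import *
for i in range(4):
    go(.6166,.1662,.0225,-81); ctrl.read_camera('side')
    s=ctrl.observe(); print(s['ee_pos'],s['force'])
E
```

```text
time: 11.4
ee_pos: [0.6164, 0.1661, 0.0224]
tcp_rot: [[0.987, 0.158, -0.0], [0.158, -0.987, 0.0], [-0.0, -0.0, -1.0]]
force: [-1.3, 0.3, 4.1]
gripper_width: 0.0394
grasp_force: 20.0
turn deg -0.1 q7 -1.15
move [0.0003, -0.0001, -0.0001] [-0.0001, 0.0001, 0.0006]
[0.61638447 0.16607721 0.02240123] [-1.17455373 -0.18623599  3.22819992]
turn deg -0.1 q7 -1.15
move [0.0003, -0.0001, -0.0001] [-0.0001, 0.0, 0.0006]
[0.61635666 0.1660587  0.02237135] [-2.57139608 -0.74477298  4.94879132]
turn deg -0.1 q7 -1.15
move [0.0004, -0.0001, -0.0002] [-0.0001, 0.0001, 0.0006]
[0.61637684 0.16606591 0.02238453] [-2.35528821 -0.13685816  4.52085995]
turn deg -0.1 q7 -1.15
move [0.0003, -0.0001, -0.0002] [-0.0, 0.0, 0.0006]
[0.61639964 0.16605918 0.02239479] [-2.85160198 -1.17808235  4.7725421 ]
```

```bash
python3 -m crank '{"grip":[0.1,0.3,0.3,0.3,0.3,0.3,0.3,0.3,0.3,0.3],"translation":[[0,0,0],[0,0,0],[0,0,0],[0,0,0],[0,0,-0.02],[0,0,-0.06],[0,0,-0.11],[0,0,-0.135],[0,0,-0.135],[0,0,-0.135]],"angular":[[0,0,0],[0,0,0],[0,0,0],[0,0,0],[0,0,0],[0,0,0],[0,0,0],[0,0,0],[0,0,0],[0,0,0]]}';  python3 - <<'E'
from h import *
print(ctrl.observe()['gripper_width'])
print(piece('large_plate',(.616,.168),.028,.02,.06,orange,'pics/p2.png'))
print(chip((.616,.168)))
go(.452,.284,.125,-64)
go(.452,.284,.125,26)
E
```

```text
time: 12.43
ee_pos: [0.6172, 0.1664, 0.1253]
tcp_rot: [[0.987, 0.158, 0.003], [0.158, -0.987, 0.002], [0.003, -0.001, -1.0]]
force: [-0.8, 0.1, 0.3]
gripper_width: 0.0595
grasp_force: 0.0
0.05952917748420305
net 0.76 [226. 173. 276. 219.] [0.6169 0.1675] [0.0406 0.0399] 8.7 z [0.0268 0.0282 0.0293]
[(0.6173, 0.167, [0.0413, 0.0407], 9.3)]
[]
turn deg 16.9 q7 -1.23
move [-0.1903, -0.1896, -0.0032] [-0.0001, 0.0006, -0.0937]
turn deg -73.1 q7 -1.23
move [-0.1903, -0.1896, -0.0032] [0.0004, 0.0005, 0.4063]
```

View pics/p2.png

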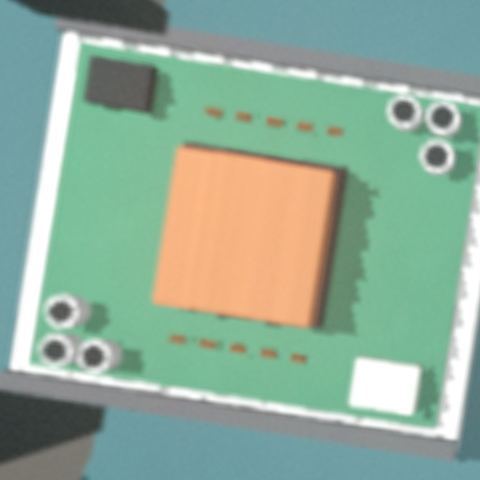

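The plate sits square on the chip, at (0.617,0.167) with yaw 9.3° and its top at z=0.028, within about 0.8 mm of centre. Next is the large heat sink.

```bash
python3 -m crank '{"grip":[1,1,1,1,1,1,1,1,1,1],"translation":[[-0.1903,-0.1896,-0.003],[-0.1903,-0.1896,-0.003],[-0.1903,-0.1896,-0.003],[-0.1903,-0.1896,-0.003],[-0.1903,-0.1896,-0.003],[-0.1903,-0.1896,-0.003],[-0.1903,-0.1896,-0.003],[-0.1903,-0.1896,-0.003],[-0.1903,-0.1896,-0.003],[-0.1903,-0.1896,-0.003]],"angular":[[0,0,-0.0937],[0,0,-0.0937],[0,0,-0.0937],[0,0,-0.0937],[0,0,-0.0937],[0,0,-0.0937],[0,0,-0.0937],[0,0,-0.0937],[0,0,-0.0937],[0,0,-0.0937]]}'; python3 - <<'E'
from h import *
ctrl.read_camera('side');ctrl.read_camera('side')
lum=lambda g:(g.min(2)>110)
print(piece('large_heatsink',(.452,.284),.026,.03,.07,lum,'pics/h1.png'))
E
```

```text
time: 13.42
ee_pos: [0.4542, 0.2824, 0.1255]
tcp_rot: [[0.9, 0.436, 0.001], [0.436, -0.9, -0.001], [0.0, 0.001, -1.0]]
force: [0.4, -0.3, -0.1]
gripper_width: 0.0918
grasp_force: 0.0
net 0.59 [216. 160. 282. 230.] [0.4472 0.2838] [0.0638 0.0599] 28.0 z [0.0053 0.0079 0.027 ]
[]
```

View pics/h1.png

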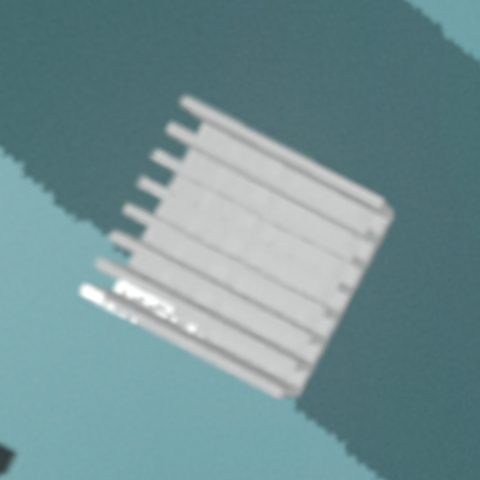

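The rectified view shows the sink's fin tops with corners near (185,97), (383,202), (280,395) and (82,290). That gives a centre of about (0.450,0.2855) and fins at about 28°. I'll check it against the depth points.

```bash
cat >> h.py <<'E'
def topfit(name,zlo):
    s=ctrl.observe(); K,T=cam('wrist'); p,d=ctrl.read_camera('wrist'); o=ctrl.cut_out('wrist',name)[0]
    m=cv2.dilate(o['pixels'].astype(np.uint8),np.ones((5,5)))>0
    P=cloud(K,T,m,d); P=P[P[:,2]>zlo]; r=cv2.minAreaRect(P[:,:2].astype(np.float32)); print('top',np.round(r[0],4),np.round(r[1],4),round(yaw90(r[2]),1),'z',np.round(np.median(P[:,2]),4))
E
python3 - <<'E'
from h import *
topfit('large_heatsink',.022); topfit('large_heatsink',.022)
go(.4497,.2854,.04,-62)
E
```

```text
top [0.45  0.286] [0.0565 0.056 ] 27.6 z 0.0262
top [0.4502 0.286 ] [0.056  0.0562] 27.8 z 0.0262
turn deg 2.0 q7 -1.28
move [-0.0032, -0.004, 0.1142] [0.0, -0.0, -0.0113]
```

```bash
python3 -m crank '{"grip":[0.8,0.8,0.8,0.8,0.8,0.8,0.8],"translation":[[-0.003,-0.0042,0.03],[-0.003,-0.0042,0.07],[-0.003,-0.0042,0.114],[-0.003,-0.0042,0.114],[-0.003,-0.0042,0.114],[-0.003,-0.0042,0.114],[-0.003,-0.0042,0.114]],"angular":[[0,0,-0.0113],[0,0,-0.0113],[0,0,-0.0113],[0,0,-0.0113],[0,0,-0.0113],[0,0,-0.0113],[0,0,-0.0113]]}';  python3 - <<'E'
from h import *
for i in range(3):
    ctrl.read_camera('side'); go(.4498,.2857,.003,-62.2)
E
```

```text
time: 14.4
ee_pos: [0.4509, 0.2863, 0.042]
tcp_rot: [[0.883, 0.469, 0.002], [0.469, -0.883, 0.002], [0.003, -0.0, -1.0]]
force: [0.3, 0.2, 0.4]
gripper_width: 0.0829
grasp_force: 0.0
turn deg -0.2 q7 -1.14
move [-0.0018, 0.0003, 0.0519] [-0.0002, -0.001, 0.0012]
turn deg -0.2 q7 -1.14
move [-0.0015, 0.0005, 0.0517] [-0.0003, -0.0009, 0.0012]
turn deg -0.2 q7 -1.14
move [-0.0012, 0.0006, 0.0514] [-0.0003, -0.0008, 0.0013]
```

```bash
python3 -m crank '{"grip":[0.8,0.8,0.8,0.8,0.5,0.3,0.2,0.1,0,0],"translation":[[-0.001,0.0005,0.025],[-0.001,0.0005,0.045],[-0.001,0.0005,0.051],[-0.001,0.0005,0.051],[-0.001,0.0005,0.051],[-0.001,0.0005,0.051],[-0.001,0.0005,0.051],[-0.001,0.0005,0.051],[-0.001,0.0005,0.051],[-0.001,0.0005,0.051]],"angular":[[0,0,0],[0,0,0],[0,0,0],[0,0,0],[0,0,0],[0,0,0],[0,0,0],[0,0,0],[0,0,0],[0,0,0]]}' 20;  python3 - <<'E'
from h import *
for i in range(3):
    ctrl.read_camera('side'); s=ctrl.observe(); print(s['ee_pos'],s['gripper_width'],s['grasp_force'],s['force'])
E
```

```text
time: 15.38
ee_pos: [0.4495, 0.2853, 0.0025]
tcp_rot: [[0.883, 0.47, 0.001], [0.47, -0.883, 0.001], [0.001, -0.0, -1.0]]
force: [-0.6, -0.8, 4.7]
gripper_width: 0.0558
grasp_force: 20.0
[0.44955861 0.28524368 0.00249576] 0.05593143709191393 20.000352412462234 [-1.24725    -0.68414894  5.27109462]
[0.44953477 0.28526096 0.00248778] 0.05584060119152259 20.000352300703526 [-1.26191989e+00  6.91174610e-04  5.78734380e+00]
[0.4495551  0.28531184 0.00249986] 0.05586442416268292 20.00039990991354 [-0.95176857 -1.48617594  5.57417443]
```

```bash
python3 -m crank '{"grip":[0,0,0,0,0],"translation":[[0,0,-0.02],[0,0,-0.06],[0,0,-0.13],[0,0,-0.13],[0,0,-0.13]],"angular":[[0,0,0],[0,0,0],[0,0,0],[0,0,0],[0,0,0]]}';  python3 - <<'E'
from h import *
for i in range(2): ctrl.read_camera('side')
s=ctrl.observe(); print(s['ee_pos'],s['gripper_width'],s['grasp_force'],s['force'])
go(.6168,.1663,.08,-81)
E
```

```text
time: 15.95
ee_pos: [0.4507, 0.2863, 0.102]
tcp_rot: [[0.883, 0.47, 0.004], [0.47, -0.883, 0.004], [0.005, -0.002, -1.0]]
force: [0.2, 0.5, -1.6]
gripper_width: 0.0558
grasp_force: 20.0
[0.44825628 0.28538653 0.09875224] 0.05587352774105353 19.999994337558746 [ 0.10708505  0.25692012 -1.53208432]
turn deg -19.1 q7 -1.22
move [0.1236, 0.2459, 0.0248] [-0.0002, 0.0002, 0.1059]
```

```bash
python3 -m crank '{"grip":[0,0,0,0,0,0,0,0,0,0],"translation":[[0.031,0.061,0],[0.062,0.123,0],[0.093,0.184,0.01],[0.1236,0.2459,0.0248],[0.1236,0.2459,0.0248],[0.1236,0.2459,0.0248],[0.1236,0.2459,0.0248],[0.1236,0.2459,0.0248],[0.1236,0.2459,0.0248],[0.1236,0.2459,0.0248]],"angular":[[0,0,0.106],[0,0,0.106],[0,0,0.106],[0,0,0.106],[0,0,0.106],[0,0,0.106],[0,0,0.106],[0,0,0.106],[0,0,0.106],[0,0,0.106]]}';  python3 - <<'E'
from h import *
for i in range(4):
    ctrl.read_camera('side'); go(.6168,.1663,.035,-81)
E
```

```text
time: 16.88
ee_pos: [0.6162, 0.1676, 0.0801]
tcp_rot: [[0.987, 0.158, -0.002], [0.158, -0.987, 0.001], [-0.001, -0.001, -1.0]]
force: [-0.0, 0.3, -0.9]
gripper_width: 0.0561
grasp_force: 20.0
turn deg -0.1 q7 -1.19
move [0.0002, 0.0018, 0.0606] [-0.0003, 0.0003, 0.0004]
turn deg -0.1 q7 -1.19
move [-0.0001, 0.0016, 0.061] [-0.0003, 0.0001, 0.0003]
turn deg -0.0 q7 -1.19
move [-0.0004, 0.0012, 0.0613] [-0.0002, -0.0, 0.0002]
turn deg -0.0 q7 -1.19
move [-0.0006, 0.0008, 0.0614] [-0.0002, -0.0001, 0.0001]
```

```bash
python3 -m crank '{"grip":[0,0,0,0,0,0,0,0],"translation":[[-0.0004,0.0006,0.03],[-0.0004,0.0006,0.05],[-0.0004,0.0006,0.061],[-0.0004,0.0006,0.061],[-0.0004,0.0006,0.061],[-0.0004,0.0006,0.061],[-0.0004,0.0006,0.061],[-0.0004,0.0006,0.061]],"angular":[[0,0,0],[0,0,0],[0,0,0],[0,0,0],[0,0,0],[0,0,0],[0,0,0],[0,0,0]]}';  python3 - <<'E'
from h import *
for i in range(3):
    ctrl.read_camera('side'); go(.6168,.1663,.0305,-81)
s=ctrl.observe(); print(s['ee_pos'],s['force'])
E
```

```text
time: 17.75
ee_pos: [0.6179, 0.1654, 0.0358]
tcp_rot: [[0.988, 0.155, 0.001], [0.155, -0.988, 0.0], [0.001, -0.0, -1.0]]
force: [-0.1, -0.2, -1.5]
gripper_width: 0.0554
grasp_force: 20.0
turn deg 0.1 q7 -1.16
move [-0.0011, -0.0014, 0.007] [-0.0001, -0.0004, -0.0004]
turn deg 0.1 q7 -1.16
move [-0.001, -0.0013, 0.0068] [-0.0001, -0.0003, -0.0004]
turn deg 0.1 q7 -1.16
move [-0.0008, -0.0013, 0.0066] [-0.0001, -0.0002, -0.0003]
[0.61756275 0.16541126 0.03547489] [-0.57380925 -0.2986222   0.04889217]
```

```bash
python3 -m crank '{"grip":[0,0,0,0,0,0],"translation":[[-0.0006,-0.0011,0.0015],[-0.0006,-0.0011,0.003],[-0.0006,-0.0011,0.0045],[-0.0006,-0.0011,0.0058],[-0.0006,-0.0011,0.0061],[-0.0006,-0.0011,0.0061]],"angular":[[0,0,0],[0,0,0],[0,0,0],[0,0,0],[0,0,0],[0,0,0]]}';  python3 - <<'E'
from h import *
for i in range(3):
    ctrl.read_camera('side'); s=ctrl.observe(); print(s['ee_pos'],s['force'])
go(.6168,.1663,.0305,-81)
E
```

```text
time: 18.4
ee_pos: [0.6167, 0.1661, 0.0305]
tcp_rot: [[0.988, 0.155, -0.0], [0.155, -0.988, 0.0], [-0.0, -0.0, -1.0]]
force: [-0.6, 0.6, 0.6]
gripper_width: 0.056
grasp_force: 20.0
[0.61670714 0.16612431 0.03055729] [-1.72017142 -0.29856252  1.02585314]
[0.61671531 0.16609938 0.03056829] [-1.59690654  0.07103356  1.56134247]
[0.61677525 0.16607561 0.0305885 ] [-2.37853931 -0.41703703  1.24448749]
turn deg 0.1 q7 -1.15
move [0.0001, -0.0003, 0.0001] [-0.0001, -0.0, -0.0004]
```

```bash
python3 -m crank '{"grip":[0,0,0.3,0.5,0.5,0.5,0.5,0.5,0.5,0.5],"translation":[[0,0,0.0004],[0,0,0.0004],[0,0,0.0004],[0,0,0.0004],[0,0,0.0004],[0,0,-0.02],[0,0,-0.06],[0,0,-0.11],[0,0,-0.15],[0,0,-0.15]],"angular":[[0,0,0],[0,0,0],[0,0,0],[0,0,0],[0,0,0],[0,0,0],[0,0,0],[0,0,0],[0,0,0],[0,0,0]]}';  python3 - <<'E'
from h import *
for i in range(2):ctrl.read_camera('side')
print(ctrl.observe()['gripper_width'])
topfit('large_heatsink',.049);topfit('large_heatsink',.049)
go(.440,-.158,.125,-66)
E
```

```text
time: 19.38
ee_pos: [0.6209, 0.1659, 0.1503]
tcp_rot: [[0.988, 0.155, 0.011], [0.155, -0.988, 0.003], [0.011, -0.001, -1.0]]
force: [0.0, -0.1, 0.1]
gripper_width: 0.0691
grasp_force: 0.0
0.06880376018046308
top [0.6169 0.1675] [0.0564 0.0561] 9.1 z 0.0542
top [0.617  0.1674] [0.0562 0.0561] 8.9 z 0.0542
turn deg 15.1 q7 -1.24
move [-0.2987, 0.3903, 0.0232] [0.0, 0.0007, -0.0837]
```

Heat sink placed: centre (0.617,0.1675), yaw 9.0°, top at z=0.054. Next is the fan.

```bash
python3 -m crank '{"grip":[1,1,1,1,1,1,1,1,1,1],"translation":[[-0.2987,0.3903,0],[-0.2987,0.3903,0],[-0.2987,0.3903,0.023],[-0.2987,0.3903,0.023],[-0.2987,0.3903,0.023],[-0.2987,0.3903,0.023],[-0.2987,0.3903,0.023],[-0.2987,0.3903,0.023],[-0.2987,0.3903,0.023],[-0.2987,0.3903,0.023]],"angular":[[0,0,-0.0837],[0,0,-0.0837],[0,0,-0.0837],[0,0,-0.0837],[0,0,-0.0837],[0,0,-0.0837],[0,0,-0.0837],[0,0,-0.0837],[0,0,-0.0837],[0,0,-0.0837]]}';python3 - <<'E'
from h import *
go(.440,-.158,.125,-66)
E
```

```text
time: 20.52
ee_pos: [0.4363, -0.164, 0.1253]
tcp_rot: [[0.918, 0.397, -0.002], [0.397, -0.918, -0.002], [-0.003, 0.001, -1.0]]
force: [0.4, -0.2, -0.1]
gripper_width: 0.0918
grasp_force: 0.0
turn deg 0.6 q7 -0.43
move [0.0077, -0.0053, 0.0004] [0.0002, 0.0008, -0.0035]
```

```bash
python3 - <<'E'
from h import *
for i in range(4): ctrl.read_camera('side')
topfit('fan',.011);topfit('fan',.011)
print(piece('fan',(.44,-.158),.015,.03,.06,lambda g:g.max(2)<60,'pics/f1.png'))
E
```

```text
top [ 0.4407 -0.1575] [0.0506 0.0501] 23.4 z 0.015
top [ 0.4407 -0.1574] [0.0504 0.0502] 23.4 z 0.015
net 0.58 [337.   0. 446.  69.] [ 0.6055 -0.2029] [0.0472 0.0783] 17.8 z [0.0097 0.0155 0.0209]
[]
```

View pics/f1.png

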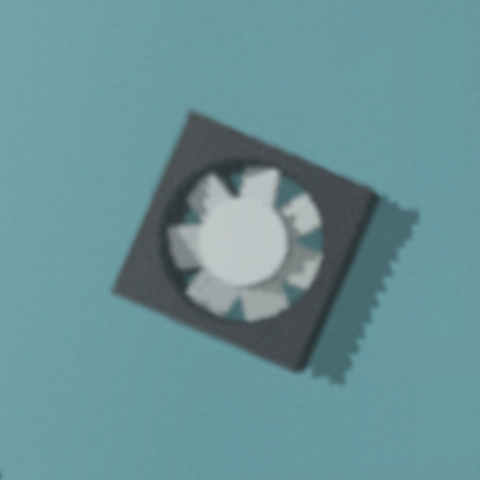

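The fan's corners are at (191,110), (375,190), (298,372) and (112,292), so its centre is (0.441,-0.1577) and its yaw 23.4°. This agrees with the depth fit; the low-confidence network hit was the small board, so I'm ignoring it.

```bash
python3 - <<'E'
from h import *
go(.4405,-.1577,.035,-66.6)
E
```

```text
turn deg -0.7 q7 -0.43
move [-0.0013, 0.0003, 0.1208] [-0.0, 0.0001, 0.0039]
```

```bash
python3 -m crank '{"grip":[0.8,0.8,0.8,0.8,0.8,0.8,0.8],"translation":[[-0.0015,0.0003,0.03],[-0.0015,0.0003,0.07],[-0.0015,0.0003,0.121],[-0.0015,0.0003,0.121],[-0.0015,0.0003,0.121],[-0.0015,0.0003,0.121],[-0.0015,0.0003,0.121]],"angular":[[0,0,0.004],[0,0,0.004],[0,0,0.004],[0,0,0.004],[0,0,0.004],[0,0,0.004],[0,0,0.004]]}';  python3 - <<'E'
from h import *
for i in range(3):
    ctrl.read_camera('side'); go(.4405,-.1577,.004,-66.6)
E
```

```text
time: 21.6
ee_pos: [0.4415, -0.1591, 0.0369]
tcp_rot: [[0.919, 0.395, 0.003], [0.395, -0.919, -0.001], [0.003, 0.002, -1.0]]
force: [0.1, -0.5, 0.2]
gripper_width: 0.0826
grasp_force: 0.0
turn deg 0.1 q7 -0.27
move [-0.0008, -0.0021, 0.0439] [0.0006, -0.0011, -0.0006]
turn deg 0.1 q7 -0.27
move [-0.0007, -0.0018, 0.0436] [0.0005, -0.001, -0.0006]
turn deg 0.1 q7 -0.27
move [-0.0006, -0.0015, 0.0434] [0.0004, -0.001, -0.0005]
```

```bash
python3 -m crank '{"grip":[0.8,0.8,0.8,0.8,0.5,0.3,0.2,0,-0.1,-0.1],"translation":[[-0.0005,-0.001,0.02],[-0.0005,-0.001,0.035],[-0.0005,-0.001,0.042],[-0.0005,-0.001,0.042],[-0.0005,-0.001,0.042],[-0.0005,-0.001,0.042],[-0.0005,-0.001,0.042],[-0.0005,-0.001,0.042],[-0.0005,-0.001,0.042],[-0.0005,-0.001,0.042]],"angular":[[0,0,0],[0,0,0],[0,0,0],[0,0,0],[0,0,0],[0,0,0],[0,0,0],[0,0,0],[0,0,0],[0,0,0]]}' 12;  python3 - <<'E'
from h import *
for i in range(3):
    ctrl.read_camera('side'); s=ctrl.observe(); print(s['ee_pos'],s['gripper_width'],s['grasp_force'],s['force'])
E
```

```text
time: 22.58
ee_pos: [0.4396, -0.1581, 0.0038]
tcp_rot: [[0.919, 0.395, 0.001], [0.395, -0.919, -0.0], [0.001, 0.0, -1.0]]
force: [-0.4, 0.5, 3.1]
gripper_width: 0.0498
grasp_force: 12.0
[ 0.43962954 -0.15812991  0.0037609 ] 0.04991010657467142 12.000347189605236 [-0.43957425 -0.04434168  2.67990787]
[ 0.43963496 -0.15808816  0.00375345] 0.04999591148850443 12.000446878373623 [-0.77587874  0.70100777  3.86732756]
[ 0.43962811 -0.15807671  0.00373643] 0.050024861414756774 12.000488117337227 [-0.69058988 -0.33074617  4.74384649]
```

```bash
python3 -m crank '{"grip":[-0.1,-0.1,-0.1,-0.1,-0.1],"translation":[[0,0,-0.02],[0,0,-0.06],[0,0,-0.11],[0,0,-0.155],[0,0,-0.155]],"angular":[[0,0,0],[0,0,0],[0,0,0],[0,0,0],[0,0,0]]}';  python3 - <<'E'
from h import *
for i in range(3): ctrl.read_camera('side')
s=ctrl.observe(); print(s['ee_pos'],s['gripper_width'],s['grasp_force'],s['force'])
go(.6160,.1659,.11,-81)
E
```

```text
time: 23.15
ee_pos: [0.4424, -0.1593, 0.1242]
tcp_rot: [[0.919, 0.395, 0.008], [0.395, -0.919, -0.001], [0.007, 0.004, -1.0]]
force: [1.2, -0.7, -0.4]
gripper_width: 0.0502
grasp_force: 12.0
[ 0.43913747 -0.15730444  0.1194192 ] 0.05015688342142713 11.99984461069107 [ 0.11552132 -0.25705324 -0.94339196]
turn deg -14.3 q7 -0.42
move [0.3872, -0.3023, 0.0129] [-0.0003, -0.0001, 0.0796]
```

```bash
python3 -m crank '{"grip":[-0.1,-0.1,-0.1,-0.1,-0.1,-0.1,-0.1,-0.1,-0.1,-0.1],"translation":[[0.0387,-0.03,0],[0.0774,-0.06,0],[0.116,-0.09,0],[0.155,-0.121,0],[0.194,-0.151,0],[0.232,-0.181,0],[0.271,-0.212,0],[0.31,-0.242,0],[0.348,-0.272,0.005],[0.3872,-0.3023,0.0129]],"angular":[[0,0,0.008],[0,0,0.016],[0,0,0.024],[0,0,0.032],[0,0,0.04],[0,0,0.048],[0,0,0.056],[0,0,0.064],[0,0,0.072],[0,0,0.0796]]}';  python3 - <<'E'
from h import *
for i in range(8): ctrl.read_camera('side')
for i in range(2): ctrl.read_camera('side'); go(.6160,.1659,.064,-81)
E
```

```text
time: 24.13
ee_pos: [0.6161, 0.1663, 0.1077]
tcp_rot: [[0.988, 0.154, -0.003], [0.154, -0.988, -0.001], [-0.003, 0.0, -1.0]]
force: [1.0, -0.7, 0.2]
gripper_width: 0.0498
grasp_force: 12.0
turn deg 0.2 q7 -1.2
move [0.0004, -0.0034, 0.0613] [-0.0, 0.0002, -0.0011]
turn deg 0.2 q7 -1.2
move [0.0001, -0.003, 0.0616] [-0.0001, 0.0, -0.0009]
```

```bash
python3 -m crank '{"grip":[-0.1,-0.1,-0.1,-0.1,-0.1,-0.1,-0.1,-0.1],"translation":[[-0.0002,-0.002,0.03],[-0.0002,-0.002,0.05],[-0.0002,-0.002,0.0612],[-0.0002,-0.002,0.0612],[-0.0002,-0.002,0.0612],[-0.0002,-0.002,0.0612],[-0.0002,-0.002,0.0612],[-0.0002,-0.002,0.0612]],"angular":[[0,0,0],[0,0,0],[0,0,0],[0,0,0],[0,0,0],[0,0,0],[0,0,0],[0,0,0]]}';  python3 - <<'E'
from h import *
for i in range(5):
    ctrl.read_camera('side')
go(.6160,.1659,.0577,-81)
s=ctrl.observe(); print(s['ee_pos'],s['force'])
E
```

```text
time: 25.3
ee_pos: [0.6166, 0.1665, 0.0649]
tcp_rot: [[0.988, 0.156, 0.001], [0.156, -0.988, 0.0], [0.001, -0.0, -1.0]]
force: [-0.6, 0.6, -0.2]
gripper_width: 0.0503
grasp_force: 12.0
turn deg 0.0 q7 -1.17
move [-0.0004, 0.0009, 0.0089] [-0.0, -0.0001, -0.0002]
[0.61619982 0.16659563 0.06435116] [-0.18868215  0.36822007 -0.35369408]
```

```bash
python3 -m crank '{"grip":[-0.1,-0.1,-0.1,-0.1,-0.1,-0.1,-0.1],"translation":[[-0.0002,0.0008,0.0025],[-0.0002,0.0008,0.005],[-0.0002,0.0008,0.007],[-0.0002,0.0008,0.008],[-0.0002,0.0008,0.0086],[-0.0002,0.0008,0.0086],[-0.0002,0.0008,0.0086]],"angular":[[0,0,0],[0,0,0],[0,0,0],[0,0,0],[0,0,0],[0,0,0],[0,0,0]]}';  python3 - <<'E'
from h import *
for i in range(4):
    ctrl.read_camera('side'); s=ctrl.observe(); print(s['ee_pos'],s['force'])
E
```

```text
time: 26.13
ee_pos: [0.616, 0.1658, 0.0578]
tcp_rot: [[0.988, 0.156, -0.0], [0.156, -0.988, 0.0], [-0.0, -0.0, -1.0]]
force: [-0.5, 0.1, 2.3]
gripper_width: 0.0498
grasp_force: 12.0
[0.61601309 0.16575906 0.05781062] [-1.06209805 -0.59991914  2.43841469]
[0.6160025  0.16578902 0.0578107 ] [-1.39112657 -0.6454006   2.13218446]
[0.61602764 0.16580294 0.05783643] [-1.82460489  0.77983094  3.36408837]
[0.61599286 0.16579359 0.05781215] [-1.43614654  0.08981418  2.32815938]
```

In light contact. Releasing the fan.

```bash
python3 -m crank '{"grip":[0.1,0.4,0.4,0.4,0.4,0.4,0.4,0.4,0.4,0.4],"translation":[[0,0,0],[0,0,0],[0,0,0],[0,0,0],[0,0,-0.02],[0,0,-0.06],[0,0,-0.11],[0,0,-0.15],[0,0,-0.15],[0,0,-0.15]],"angular":[[0,0,0],[0,0,0],[0,0,0],[0,0,0],[0,0,0],[0,0,0],[0,0,0],[0,0,0],[0,0,0],[0,0,0]]}';  python3 - <<'E'
from h import *
for i in range(3):ctrl.read_camera('side')
print(ctrl.observe()['gripper_width'])
topfit('fan',.065);topfit('fan',.065)
print(piece('fan',(.616,.166),.069,.03,.06,lambda g:g.max(2)<60,'pics/f2.png'))
go(.621,-.19,.135,-72); go(.621,-.19,.135,18)
E
```

```text
time: 27.17
ee_pos: [0.6174, 0.166, 0.173]
tcp_rot: [[0.988, 0.156, 0.004], [0.156, -0.988, 0.002], [0.004, -0.001, -1.0]]
force: [0.1, -0.2, -0.4]
gripper_width: 0.0644
grasp_force: 0.0
0.06442064194769102
top [0.6167 0.1672] [0.0505 0.0501] 8.9 z 0.069
top [0.6167 0.1672] [0.0505 0.05  ] 8.6 z 0.069
net 0.76 [226. 161. 280. 224.] [0.6162 0.1671] [0.0514 0.05  ] 9.0 z [0.0599 0.0685 0.0701]
[]
turn deg 9.1 q7 -1.25
move [-0.0668, 0.4694, 0.0464] [0.0002, 0.0003, -0.0503]
turn deg -80.9 q7 -1.25
move [-0.0668, 0.4694, 0.0464] [0.0004, 0.0001, 0.4497]
```

View pics/f2.png

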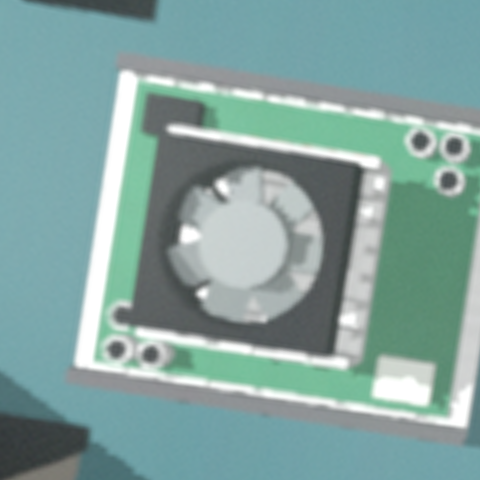

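The fan sits centred and square on the sink, at (0.617,0.167) with its top at 0.069 and sink margins even on both sides. Next I'll look at the small board.

```bash
python3 -m crank '{"grip":[1,1,1,1,1,1,1,1,1,1],"translation":[[-0.0668,0.4694,0],[-0.0668,0.4694,0],[-0.0668,0.4694,0],[-0.0668,0.4694,0.02],[-0.0668,0.4694,0.055],[-0.0668,0.4694,0.055],[-0.0668,0.4694,0.055],[-0.0668,0.4694,0.055],[-0.0668,0.4694,0.055],[-0.0668,0.4694,0.055]],"angular":[[0,0,-0.05],[0,0,-0.05],[0,0,-0.05],[0,0,-0.05],[0,0,-0.05],[0,0,-0.05],[0,0,-0.05],[0,0,-0.05],[0,0,-0.05],[0,0,-0.05]]}';python3 - <<'E'
from h import *
for i in range(7): ctrl.read_camera('side')
print(ctrl.observe()['ee_pos'],toolyaw())
c=(.621,-.19)
for t in (1,2): print(chip(c,.015,.045,'pics/s1.png'))
K,T=cam('wrist'); p,d=ctrl.read_camera('wrist')
o=ctrl.cut_out('wrist','small_board')[0]; P=cloud(K,T,o['pixels'],d); n=P[np.hypot(P[:,0]-c[0],P[:,1]-c[1])<.01]; print('chip z',np.median(n[:,2]), cv2.minAreaRect(P[:,:2].astype(np.float32)))
E
```

```text
time: 28.45
ee_pos: [0.6187, -0.1981, 0.1283]
tcp_rot: [[0.954, 0.299, -0.002], [0.299, -0.954, -0.004], [-0.003, 0.004, -1.0]]
force: [-0.4, 0.1, 0.3]
gripper_width: 0.0923
grasp_force: 0.0
[ 0.6219832  -0.18758021  0.12902729] -71.87876816839788
[]
[]Traceback (most recent call last):
  File "<stdin>", line 7, in <module>
IndexError: list index out of range
```

View pics/s1.png

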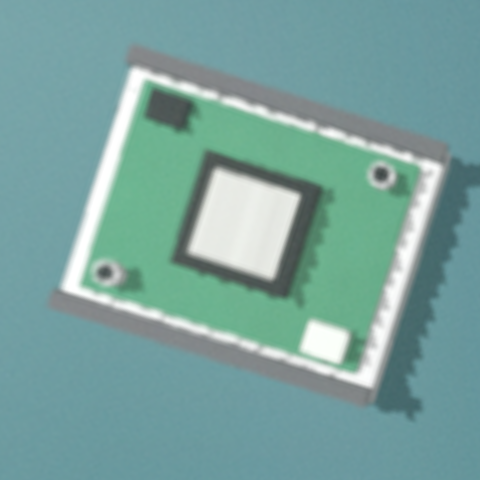

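The small board's chip has corners near (207,151), (322,187), (288,298) and (172,261). That gives a centre of about (0.6228,-0.194) and yaw 17.5°. I'll fit it numerically and take a second view from the small plate's side.

```bash
cat >> h.py <<'E'
def grey(o): # low-saturation regions (chip) of an ortho image
    g=o.astype(int); return (g.max(2)-g.min(2)<22)
def chip2(c,lo,hi,z=.02,save=None):
    s=ctrl.observe(); K,T=cam('wrist'); p,d=ctrl.read_camera('wrist'); o=ortho(p,K,T,c,z)
    if save: cv2.imwrite(save,o[:,:,::-1])
    q=(np.array([[c[0],c[1],z,1]])@np.linalg.inv(T).T)[0,:3]; u=(K@q)/q[2]; u,v=int(u[0]),int(u[1])
    K2=cloud(K,T,np.pad(np.ones((7,7),bool),((v-3,384-v-4),(u-3,512-u-4))),d); print('z at centre',np.round(np.median(K2[:,2]),4))
    return rects(grey(o),c,lo,hi)
E
python3 - <<'E'
from h import *
c=(.621,-.19)
for f,cc in (('s1',c),('c2',(.616,.169)),('c1',(.616,.169))): print(f,rects(grey(cv2.imread(f'pics/{f}.png')),cc,.02,.046))
for i in range(2): print(chip2((.6228,-.194),.02,.046))
print(toolyaw())
go(.471,-.301,.125,-79)
E
```

```text
s1 []
c2 [(0.6174, 0.1663, [0.0422, 0.0411], 9.0)]
c1 [(0.6165, 0.1662, [0.0421, 0.0411], 9.1)]
z at centre 0.0206
[]
z at centre 0.0205
[]
-72.00753499123351
turn deg -7.0 q7 -0.53
move [-0.2369, 0.0798, 0.0053] [-0.0, -0.0001, 0.0388]
```

```bash
python3 - <<'E'
from h import *
o=cv2.imread('pics/s1.png').astype(int)
print(o[224,240],o[160,210],o[240,182],o[290,280],o[130,200],o[290,310])
for t in (18,26,30,35,40): print(t,rects(o.max(2)-o.min(2)<t,(.621,-.19),.015,.05))
E
```

```text
[232 237 235] [85 89 80] [85 87 78] [83 84 75] [144 180 110] [142 177 110]
18 []
26 []
30 []
35 []
40 []
```

```bash
python3 -m crank '{"grip":[1,1,1,1,1,1,1,1],"translation":[[-0.237,0.08,0.003],[-0.237,0.08,0.003],[-0.237,0.08,0.003],[-0.237,0.08,0.003],[-0.237,0.08,0.003],[-0.237,0.08,0.003],[-0.237,0.08,0.003],[-0.237,0.08,0.003]],"angular":[[0,0,0.039],[0,0,0.039],[0,0,0.039],[0,0,0.039],[0,0,0.039],[0,0,0.039],[0,0,0.039],[0,0,0.039]]}'; python3 - <<'E'
from h import *
for i in range(5): ctrl.read_camera('side')
for i in range(2): print(piece('small_plate',(.471,-.301),.008,.015,.05,orange))
E
```

```text
time: 29.77
ee_pos: [0.4719, -0.3009, 0.1268]
tcp_rot: [[0.982, 0.191, 0.001], [0.191, -0.982, 0.0], [0.001, -0.0, -1.0]]
force: [-0.1, 0.2, -0.3]
gripper_width: 0.092
grasp_force: 0.0
net 0.74 [244. 173. 273. 208.] [ 0.4698 -0.303 ] [0.0284 0.027 ] 12.0 z [0.0068 0.0083 0.0094]
[(0.4699, -0.3038, [0.0289, 0.028], 13.0)]
net 0.7 [240. 176. 273. 210.] [ 0.4699 -0.3032] [0.0284 0.0282] 13.9 z [0.0067 0.0082 0.0093]
[(0.4699, -0.3037, [0.0289, 0.0281], 12.5)]
```

```bash
sed -i 's/RETR_EXTERNAL/RETR_LIST/' h.py; python3 - <<'E'
from h import *
o=cv2.imread('pics/s1.png').astype(int)
for t in (18,22,30): print(t,rects(o.max(2)-o.min(2)<t,(.621,-.19),.024,.05))
for i in range(3): ctrl.read_camera('side')
print(piece('small_plate',(.471,-.301),.008,.015,.05,orange))
go(.4695,-.3037,.03,-77.3)
E
```

```text
18 [(0.6226, -0.194, [0.0295, 0.0287], 17.9)]
22 [(0.6226, -0.1939, [0.03, 0.029], 17.7)]
30 [(0.6226, -0.1939, [0.0305, 0.0296], 17.8)]
net 0.67 [238. 171. 270. 211.] [ 0.4683 -0.303 ] [0.0321 0.029 ] 11.8 z [0.0024 0.0082 0.0094]
[(0.4699, -0.3038, [0.0289, 0.0282], 12.9)]
turn deg 1.8 q7 -0.35
move [-0.0021, 0.0024, 0.1289] [0.0, -0.0, -0.0098]
```

```bash
python3 -m crank '{"grip":[0.2,0.2,0.2,0.2,0.2,0.2,0.2],"translation":[[-0.002,0.0024,0.03],[-0.002,0.0024,0.08],[-0.002,0.0024,0.129],[-0.002,0.0024,0.129],[-0.002,0.0024,0.129],[-0.002,0.0024,0.129],[-0.002,0.0024,0.129]],"angular":[[0,0,-0.01],[0,0,-0.01],[0,0,-0.01],[0,0,-0.01],[0,0,-0.01],[0,0,-0.01],[0,0,-0.01]]}';  python3 - <<'E'
from h import *
for i in range(4): ctrl.read_camera('side')
go(.4695,-.3037,.003,-77.3); print(ctrl.observe()['gripper_width'])
E
```

```text
time: 31.05
ee_pos: [0.4709, -0.3048, 0.0321]
tcp_rot: [[0.975, 0.22, 0.003], [0.22, -0.975, -0.002], [0.003, 0.002, -1.0]]
force: [0.2, 0.0, 0.9]
gripper_width: 0.0554
grasp_force: 0.0
turn deg -0.0 q7 -0.21
move [-0.0014, -0.0006, 0.0377] [0.0004, -0.0007, 0.0003]
0.05515179409832168
```

```bash
python3 -m crank '{"grip":[0.2,0.2,0.2,0.2,0,-0.2,-0.4,-0.5,-0.6,-0.6],"translation":[[-0.001,-0.0004,0.02],[-0.001,-0.0004,0.032],[-0.001,-0.0004,0.0372],[-0.001,-0.0004,0.0372],[-0.001,-0.0004,0.0372],[-0.001,-0.0004,0.0372],[-0.001,-0.0004,0.0372],[-0.001,-0.0004,0.0372],[-0.001,-0.0004,0.0372],[-0.001,-0.0004,0.0372]],"angular":[[0,0,0],[0,0,0],[0,0,0],[0,0,0],[0,0,0],[0,0,0],[0,0,0],[0,0,0],[0,0,0],[0,0,0]]}' 15;  python3 - <<'E'
from h import *
for i in range(3):
    ctrl.read_camera('side'); s=ctrl.observe(); print(s['ee_pos'],s['gripper_width'],s['grasp_force'],s['force'])
E
```

```text
time: 32.08
ee_pos: [0.4688, -0.3034, 0.002]
tcp_rot: [[0.975, 0.22, -0.0], [0.22, -0.975, 0.0], [-0.0, -0.0, -1.0]]
force: [0.5, -0.1, -0.6]
gripper_width: 0.0279
grasp_force: 15.0
[ 0.46880451 -0.30341218  0.00199714] 0.027573103203033158 14.999958872795105 [0.52378932 0.02623634 0.26387836]
[ 0.46878353 -0.30341688  0.00199294] 0.027846217319876455 14.999904781579971 [-0.38447462  0.21172799 -1.66392517]
[ 0.46880201 -0.30340495  0.00200377] 0.027380078074135214 14.99993160367012 [ 0.50016596  0.89824695 -0.57712577]
```

```bash
python3 -m crank '{"grip":[-0.6,-0.6,-0.6,-0.6,-0.6],"translation":[[0,0,-0.02],[0,0,-0.06],[0,0,-0.11],[0,0,-0.11],[0,0,-0.11]],"angular":[[0,0,0],[0,0,0],[0,0,0],[0,0,0],[0,0,0]]}';  python3 - <<'E'
from h import *
for i in range(3): ctrl.read_camera('side')
s=ctrl.observe(); print(s['ee_pos'],s['gripper_width'],s['grasp_force'],s['force'])
go(.6216,-.1942,.07,-72.3)
E
```

```text
time: 32.65
ee_pos: [0.4703, -0.3042, 0.0872]
tcp_rot: [[0.975, 0.22, 0.005], [0.22, -0.975, -0.001], [0.004, 0.002, -1.0]]
force: [0.4, 0.0, -1.4]
gripper_width: 0.0277
grasp_force: 15.0
[ 0.46839195 -0.30278187  0.08404962] 0.027628227163099955 14.999938756227493 [-0.14909419  0.13746116 -1.62917038]
turn deg 5.0 q7 -0.28
move [0.2312, -0.0961, 0.0187] [-0.0004, 0.0002, -0.0275]
```

```bash
python3 -m crank '{"grip":[-0.6,-0.6,-0.6,-0.6,-0.6,-0.6,-0.6,-0.6,-0.6,-0.6],"translation":[[0.046,-0.019,0],[0.092,-0.038,0],[0.139,-0.058,0],[0.185,-0.077,0.008],[0.2312,-0.0961,0.0187],[0.2312,-0.0961,0.0187],[0.2312,-0.0961,0.0187],[0.2312,-0.0961,0.0187],[0.2312,-0.0961,0.0187],[0.2312,-0.0961,0.0187]],"angular":[[0,0,-0.006],[0,0,-0.012],[0,0,-0.018],[0,0,-0.024],[0,0,-0.0275],[0,0,-0.0275],[0,0,-0.0275],[0,0,-0.0275],[0,0,-0.0275],[0,0,-0.0275]]}';  python3 - <<'E'
from h import *
for i in range(6): ctrl.read_camera('side')
go(.6216,-.1942,.027,-72.3)
p,d=ctrl.read_camera('wrist'); cv2.imwrite('pics/w3.png',p[:,:,::-1])
E
```

```text
time: 33.63
ee_pos: [0.6208, -0.1966, 0.0706]
tcp_rot: [[0.954, 0.301, -0.001], [0.301, -0.954, -0.0], [-0.001, 0.0, -1.0]]
force: [-0.1, -0.6, -0.8]
gripper_width: 0.0276
grasp_force: 15.0
turn deg 0.0 q7 -0.49
move [-0.0, -0.0015, 0.0583] [-0.0, -0.0001, -0.0003]
```

View pics/w3.png

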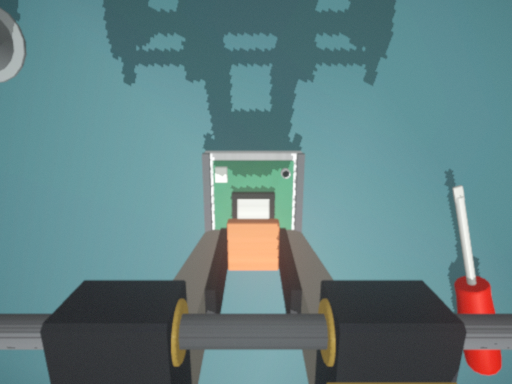

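The small plate (u 227–279) lines up with the chip (u 232–275), both centred near u≈253, and the screwdriver is well clear. Descending.

```bash
python3 -m crank '{"grip":[-0.6,-0.6,-0.6,-0.6,-0.6,-0.6,-0.6,-0.6],"translation":[[-0.0003,-0.001,0.03],[-0.0003,-0.001,0.05],[-0.0003,-0.001,0.058],[-0.0003,-0.001,0.058],[-0.0003,-0.001,0.058],[-0.0003,-0.001,0.058],[-0.0003,-0.001,0.058],[-0.0003,-0.001,0.058]],"angular":[[0,0,0],[0,0,0],[0,0,0],[0,0,0],[0,0,0],[0,0,0],[0,0,0],[0,0,0]]}';  python3 - <<'E'
from h import *
for i in range(5): ctrl.read_camera('side')
go(.6216,-.1942,.0221,-72.3)
s=ctrl.observe(); print(s['ee_pos'],s['force'])
E
```

```text
time: 34.65
ee_pos: [0.6221, -0.1946, 0.0278]
tcp_rot: [[0.953, 0.304, 0.001], [0.304, -0.953, -0.0], [0.001, 0.001, -1.0]]
force: [-0.8, 1.1, -0.2]
gripper_width: 0.0277
grasp_force: 15.0
turn deg 0.0 q7 -0.46
move [-0.0001, -0.0002, 0.0068] [0.0, -0.0001, -0.0001]
[ 0.62174767 -0.19430238  0.02722699] [-0.31319333 -0.34486392 -0.15043685]
```

```bash
python3 -m crank '{"grip":[-0.6,-0.6,-0.6,-0.6,-0.6,-0.6,-0.6],"translation":[[0,-0.0002,0.002],[0,-0.0002,0.004],[0,-0.0002,0.0055],[0,-0.0002,0.0063],[0,-0.0002,0.0067],[0,-0.0002,0.0067],[0,-0.0002,0.0067]],"angular":[[0,0,0],[0,0,0],[0,0,0],[0,0,0],[0,0,0],[0,0,0],[0,0,0]]}';  python3 - <<'E'
from h import *
for i in range(4):
    ctrl.read_camera('side'); s=ctrl.observe(); print(s['ee_pos'],s['force'])
E
```

```text
time: 35.48
ee_pos: [0.6216, -0.1942, 0.022]
tcp_rot: [[0.953, 0.304, -0.0], [0.304, -0.953, 0.0], [0.0, -0.0, -1.0]]
force: [-0.4, 0.1, -0.2]
gripper_width: 0.0277
grasp_force: 15.0
[ 0.62155343 -0.19420007  0.02201204] [-0.44780536 -0.25593046  0.47517115]
[ 0.62152007 -0.19421914  0.02199868] [-1.43771073  1.40765081  0.93289632]
[ 0.62156351 -0.19422279  0.02201985] [-0.82861546  0.2688316   0.33143726]
[ 0.62158178 -0.19418758  0.02202654] [-0.07701658  0.62254653  1.64823997]
```

```bash
python3 -m crank '{"grip":[-0.6,-0.6,-0.3,0,0,0,0,0,0,0],"translation":[[0,0,0.0004],[0,0,0.0004],[0,0,0.0004],[0,0,0.0004],[0,0,0.0004],[0,0,-0.02],[0,0,-0.06],[0,0,-0.11],[0,0,-0.135],[0,0,-0.135]],"angular":[[0,0,0],[0,0,0],[0,0,0],[0,0,0],[0,0,0],[0,0,0],[0,0,0],[0,0,0],[0,0,0],[0,0,0]]}';  python3 - <<'E'
from h import *
for i in range(5):ctrl.read_camera('side')
print(ctrl.observe()['gripper_width'])
topfit('small_plate',.025)
print(piece('small_plate',(.622,-.194),.028,.02,.06,orange,'pics/sp2.png'))
go(.462,.164,.14,-74)
E
```

```text
time: 36.52
ee_pos: [0.6244, -0.1959, 0.1293]
tcp_rot: [[0.953, 0.303, 0.009], [0.303, -0.953, -0.002], [0.008, 0.005, -1.0]]
force: [0.9, -0.4, 1.4]
gripper_width: 0.046
grasp_force: 0.0
0.045941273853640226
top [ 0.6223 -0.1927] [0.0281 0.0278] 17.1 z 0.0282
net 0.8 [238. 177. 273. 211.] [ 0.6222 -0.1925] [0.0281 0.0269] 17.3 z [0.027  0.0283 0.0294]
[(0.6224, -0.1929, [0.0291, 0.0283], 17.7)]
turn deg -1.7 q7 -0.53
move [-0.0572, -0.5194, -0.0232] [-0.0002, 0.0005, 0.0093]
```

View pics/sp2.png

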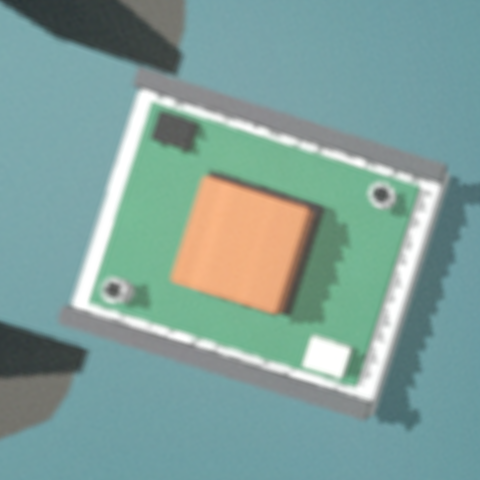

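The small plate is on the chip, square, and about 0.9 mm off in y. The large stack shows nearly the same offset, so it's small and systematic, and I'll compensate for it on the next piece. Now the small heat sink.

```bash
python3 -m crank '{"grip":[0.6,0.6,0.6,0.6,0.6,0.6,0.6,0.6,0.6,0.6],"translation":[[-0.057,-0.519,-0.02],[-0.057,-0.519,-0.02],[-0.057,-0.519,-0.02],[-0.057,-0.519,-0.02],[-0.057,-0.519,-0.02],[-0.057,-0.519,-0.02],[-0.057,-0.519,-0.02],[-0.057,-0.519,-0.01],[-0.057,-0.519,-0.005],[-0.057,-0.519,-0.005]],"angular":[[0,0,0.009],[0,0,0.009],[0,0,0.009],[0,0,0.009],[0,0,0.009],[0,0,0.009],[0,0,0.009],[0,0,0.009],[0,0,0.009],[0,0,0.009]]}';python3 - <<'E'
from h import *
for i in range(8): ctrl.read_camera('side')
print(ctrl.observe()['ee_pos'])
for i in range(2): topfit('small_heatsink',.0145)
print(piece('small_heatsink',(.462,.164),.018,.02,.06,grey,'pics/sh.png'))
go(.462,.164,.035,-74)
E
```

```text
time: 37.8
ee_pos: [0.4596, 0.1688, 0.1261]
tcp_rot: [[0.959, 0.283, -0.003], [0.283, -0.959, 0.001], [-0.002, -0.002, -1.0]]
force: [0.9, -0.0, -0.0]
gripper_width: 0.0737
grasp_force: 0.0
[0.46341935 0.16198144 0.12720102]Traceback (most recent call last):
  File "<stdin>", line 4, in <module>
  File "h.py", line 56, in topfit
    s=ctrl.observe(); K,T=cam('wrist'); p,d=ctrl.read_camera('wrist'); o=ctrl.cut_out('wrist',name)[0]
                                                                         ~~~~~~~~~~~~~~~~~~~~~~~~~~^^^
IndexError: list index out of range
```

```bash
python3 - <<'E'
from h import *
for i in range(2):
    s=ctrl.observe(); K,T=cam('wrist'); p,d=ctrl.read_camera('wrist')
    P=cloud(K,T,np.ones((384,512),bool),d); P=P[(np.hypot(P[:,0]-.462,P[:,1]-.164)<.04)&(P[:,2]>.0145)&(P[:,2]<.03)]
    r=cv2.minAreaRect(P[:,:2].astype(np.float32)); print(np.round(r[0],4),np.round(r[1],4),yaw90(r[2]),np.median(P[:,2]))
cv2.imwrite('pics/sh.png',ortho(p,K,T,(.462,.164),.018)[:,:,::-1])
print(toolyaw(), [o['confidence'] for o in ctrl.cut_out('wrist','small_heatsink')])
E
```

```text
[0.4606 0.1663] [0.0364 0.0359] 17.220684051513672 0.0182407736246748
[0.4605 0.1665] [0.0363 0.0354] 17.270660400390625 0.018297373440894077
-74.03277691630858 [0.56]
```

View pics/sh.png

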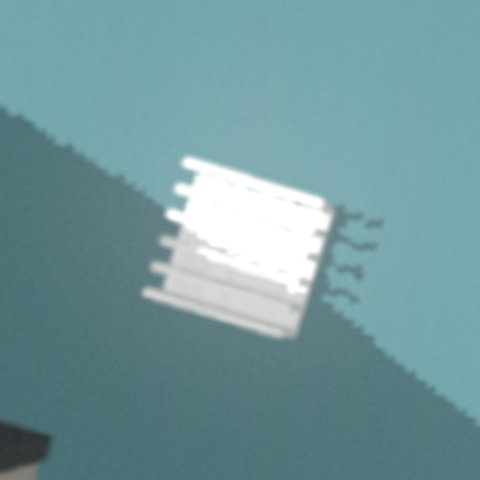

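The small sink's fin tops have corners near (186,155), (324,197), (281,335) and (143,293). Its centre is about (0.4603,0.1656), with yaw 17.2° and the top at 0.018.

```bash
python3 - <<'E'
from h import *
go(.4601,.1657,.03,-72.8)
E
```

```text
turn deg 1.2 q7 -1.2
move [-0.0027, -0.0044, 0.1294] [0.0, -0.0001, -0.0067]
```

```bash
python3 -m crank '{"grip":[0.5,0.5,0.5,0.5,0.5,0.5,0.5],"translation":[[-0.0027,-0.0044,0.03],[-0.0027,-0.0044,0.08],[-0.0027,-0.0044,0.129],[-0.0027,-0.0044,0.129],[-0.0027,-0.0044,0.129],[-0.0027,-0.0044,0.129],[-0.0027,-0.0044,0.129]],"angular":[[0,0,-0.0067],[0,0,-0.0067],[0,0,-0.0067],[0,0,-0.0067],[0,0,-0.0067],[0,0,-0.0067],[0,0,-0.0067]]}';  python3 - <<'E'
from h import *
for i in range(4): ctrl.read_camera('side')
go(.4601,.1657,.003,-72.8); print(ctrl.observe()['gripper_width'])
E
```

```text
time: 39.03
ee_pos: [0.4614, 0.1666, 0.0322]
tcp_rot: [[0.955, 0.296, 0.003], [0.296, -0.955, 0.002], [0.003, -0.001, -1.0]]
force: [-0.4, -0.3, 0.3]
gripper_width: 0.069
grasp_force: 0.0
turn deg -0.1 q7 -1.03
move [-0.0011, 0.0015, 0.038] [-0.0003, -0.0008, 0.0005]
0.06865681527545354
```

```bash
python3 -m crank '{"grip":[0.5,0.5,0.5,0.4,0.2,0,-0.1,-0.2,-0.4,-0.4],"translation":[[-0.0008,0.0007,0.02],[-0.0008,0.0007,0.032],[-0.0008,0.0007,0.0372],[-0.0008,0.0007,0.0372],[-0.0008,0.0007,0.0372],[-0.0008,0.0007,0.0372],[-0.0008,0.0007,0.0372],[-0.0008,0.0007,0.0372],[-0.0008,0.0007,0.0372],[-0.0008,0.0007,0.0372]],"angular":[[0,0,0],[0,0,0],[0,0,0],[0,0,0],[0,0,0],[0,0,0],[0,0,0],[0,0,0],[0,0,0],[0,0,0]]}' 12;  python3 - <<'E'
from h import *
for i in range(3):
    ctrl.read_camera('side'); s=ctrl.observe(); print(s['ee_pos'],s['gripper_width'],s['grasp_force'],s['force'])
E
```

```text
time: 40.07
ee_pos: [0.4596, 0.1657, 0.0026]
tcp_rot: [[0.955, 0.297, 0.0], [0.297, -0.955, 0.0], [0.001, -0.0, -1.0]]
force: [-0.2, -0.1, 2.5]
gripper_width: 0.0358
grasp_force: 12.0
[0.45959108 0.1656827  0.00261753] 0.03621160069235105 12.000319585204124 [-0.60536875 -0.82127136  2.23817249]
[0.45958045 0.16573167 0.00260735] 0.035648668021597954 12.000331431627274 [-0.23177021 -0.00419551  3.76701816]
[0.45954694 0.16570676 0.00260021] 0.03580432302520761 12.000358700752258 [ 0.63799162 -0.32623106  3.3909747 ]
```

```bash
python3 -m crank '{"grip":[-0.4,-0.4,-0.4,-0.4,-0.4],"translation":[[0,0,-0.02],[0,0,-0.06],[0,0,-0.11],[0,0,-0.13],[0,0,-0.13]],"angular":[[0,0,0],[0,0,0],[0,0,0],[0,0,0],[0,0,0]]}';  python3 - <<'E'
from h import *
for i in range(4): ctrl.read_camera('side')
s=ctrl.observe(); print(s['ee_pos'],s['gripper_width'],s['grasp_force'],s['force'])
go(.6219,-.1948,.08,-72.3)
E
```

```text
time: 40.63
ee_pos: [0.4614, 0.1665, 0.1026]
tcp_rot: [[0.955, 0.297, 0.005], [0.297, -0.955, 0.003], [0.006, -0.002, -1.0]]
force: [0.6, 0.2, -0.2]
gripper_width: 0.0359
grasp_force: 12.0
[0.45832501 0.16557605 0.09874076] 0.035829505255017984 11.999985538423061 [-0.14842626  0.98637343 -0.29408348]
turn deg 0.4 q7 -1.14
move [0.0655, 0.5236, 0.025] [0.0001, 0.0006, -0.0023]
```

```bash
python3 -m crank '{"grip":[-0.4,-0.4,-0.4,-0.4,-0.4,-0.4,-0.4,-0.4,-0.4,-0.4],"translation":[[0.0065,0.05,0],[0.013,0.1,0],[0.0197,0.15,0],[0.026,0.2,0],[0.033,0.25,0],[0.0393,0.3,0],[0.046,0.35,0],[0.0524,0.4,0],[0.059,0.46,0.01],[0.0655,0.51,0.02]],"angular":[[0,0,-0.002],[0,0,-0.002],[0,0,-0.002],[0,0,-0.002],[0,0,-0.002],[0,0,-0.002],[0,0,-0.002],[0,0,-0.002],[0,0,-0.002],[0,0,-0.002]]}';  python3 - <<'E'
from h import *
for i in range(8): ctrl.read_camera('side')
print(ctrl.observe()['gripper_width']); go(.6219,-.1948,.036,-72.3)
E
```

```text
time: 41.67
ee_pos: [0.6192, -0.1857, 0.0831]
tcp_rot: [[0.953, 0.303, -0.002], [0.303, -0.953, 0.001], [-0.002, -0.002, -1.0]]
force: [0.9, -0.3, -0.1]
gripper_width: 0.0359
grasp_force: 12.0
0.035509468205050534
turn deg -0.1 q7 -0.51
move [-0.0018, 0.0176, 0.0646] [-0.0005, 0.0001, 0.0004]
```

```bash
python3 -m crank '{"grip":[-0.4,-0.4,-0.4,-0.4,-0.4,-0.4,-0.4,-0.4,-0.4],"translation":[[-0.0019,0.0175,0.01],[-0.0019,0.0175,0.03],[-0.0019,0.0175,0.05],[-0.0019,0.0175,0.0642],[-0.0019,0.0175,0.0642],[-0.0019,0.0175,0.0642],[-0.0019,0.0175,0.0642],[-0.0019,0.0175,0.0642],[-0.0019,0.0175,0.0642]],"angular":[[0,0,0],[0,0,0],[0,0,0],[0,0,0],[0,0,0],[0,0,0],[0,0,0],[0,0,0],[0,0,0]]}';  python3 - <<'E'
from h import *
for i in range(5): ctrl.read_camera('side')
go(.6219,-.1948,.0306,-72.3)
s=ctrl.observe(); print(s['ee_pos'],s['force'])
E
```

```text
time: 42.82
ee_pos: [0.6225, -0.1971, 0.0376]
tcp_rot: [[0.953, 0.303, 0.001], [0.303, -0.953, -0.0], [0.001, 0.001, -1.0]]
force: [0.2, 0.1, -0.2]
gripper_width: 0.0362
grasp_force: 12.0
turn deg 0.1 q7 -0.46
move [0.0007, -0.0029, 0.0088] [0.0, -0.0001, -0.0004]
[ 0.62208565 -0.1970506   0.0371668 ] [-0.45096457  0.08460667 -0.44366455]
```

```bash
python3 -m crank '{"grip":[-0.4,-0.4,-0.4,-0.4,-0.4,-0.4,-0.4,-0.4],"translation":[[0.0007,-0.0028,0.001],[0.0007,-0.0028,0.003],[0.0007,-0.0028,0.005],[0.0007,-0.0028,0.007],[0.0007,-0.0028,0.008],[0.0007,-0.0028,0.0085],[0.0007,-0.0028,0.0085],[0.0007,-0.0028,0.0085]],"angular":[[0,0,0],[0,0,0],[0,0,0],[0,0,0],[0,0,0],[0,0,0],[0,0,0],[0,0,0]]}';  python3 - <<'E'
from h import *
for i in range(4):
    ctrl.read_camera('side'); s=ctrl.observe(); print(s['ee_pos'],s['force'])
E
```

```text
time: 43.73
ee_pos: [0.6217, -0.1948, 0.0307]
tcp_rot: [[0.953, 0.303, -0.0], [0.303, -0.953, 0.0], [-0.0, -0.0, -1.0]]
force: [-1.8, 0.8, 3.0]
gripper_width: 0.0358
grasp_force: 12.0
[ 0.62175066 -0.19482093  0.03067979] [-1.43236774  1.29905776  3.1620628 ]
[ 0.6217157 -0.1948135  0.0306378] [-1.163356    1.36346304  2.5996226 ]
[ 0.62177029 -0.19483931  0.03070114] [-1.67327912  1.1631808   4.15125327]
[ 0.62173691 -0.19485095  0.03067249] [-2.00228635  0.41162367  3.40905091]
```

In light contact, about 3 N. Releasing and backing off.

```bash
python3 -m crank '{"grip":[-0.2,0.1,0.2,0.2,0.2,0.2,0.2,0.2,0.2,0.2],"translation":[[0,0,0],[0,0,0],[0,0,0],[0,0,0],[0,0,-0.02],[0,0,-0.06],[0,0,-0.11],[0,0,-0.15],[0,0,-0.15],[0,0,-0.15]],"angular":[[0,0,0],[0,0,0],[0,0,0],[0,0,0],[0,0,0],[0,0,0],[0,0,0],[0,0,0],[0,0,0],[0,0,0]]}';  python3 - <<'E'
from h import *
for i in range(6):ctrl.read_camera('side')
s=ctrl.observe(); K,T=cam('wrist'); p,d=ctrl.read_camera('wrist')
P=cloud(K,T,np.ones((384,512),bool),d); P=P[(np.hypot(P[:,0]-.622,P[:,1]+.194)<.035)&(P[:,2]>.042)&(P[:,2]<.06)]
r=cv2.minAreaRect(P[:,:2].astype(np.float32)); print(np.round(r[0],4),np.round(r[1],4),yaw90(r[2]),np.median(P[:,2]))
w=ortho(p,K,T,(.622,-.194),.046)[:,:,::-1]
a,_=ctrl.read_camera('side'); cv2.imwrite('pics/end.png',np.hstack([cv2.resize(w,(384,384)),a[60:344,130:430,::-1][:284].copy() if 0 else cv2.resize(a[90:330,120:420,::-1],(416,384))]))
n=['solder_spool','flux_jar','screwdriver']
ctrl.read_camera('top')
K,T=cam('top');_,d=ctrl.read_camera('top')
for q in n:
    o=ctrl.cut_out('top',q)[:1]
    if o: print(q,o[0]['rect'])
E
```

```text
time: 44.77
ee_pos: [0.6231, -0.1954, 0.146]
tcp_rot: [[0.953, 0.303, 0.005], [0.303, -0.953, -0.001], [0.004, 0.002, -1.0]]
force: [-0.7, -0.1, -0.1]
gripper_width: 0.0555
grasp_force: 0.0Traceback (most recent call last):
  File "<stdin>", line 2, in <module>
ValueError: 200 camera calls are used up
```

The camera calls are used up, so I can't take a last picture. The release looked clean: contact came at the expected height, the fingers opened freely, and the force after lifting off was about zero. Handing in.

```bash
python3 -c "
from plant import ctrl
s=ctrl.observe(); print(s['ee_pos'],s['force']); print(ctrl.close_job())"
```

```text
[ 0.6221246  -0.19468596  0.14409349] [-0.24573108 -0.00761041 -1.28564356]
the job is handed in; nothing more can be done
None
```

I built both coolers in the order asked and handed the job in at about 45 s; the pieces I measured after placing sit within about 1 mm of their chips and square, but the last piece (the small heat sink) and the bystanders got no final picture because the 200 camera calls ran out.

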